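Load the hot steamer with custard jars

TASK

Put all the small custard jars standing upright in the steamer pot and cover it again. The lid is hot, so never touch it with the gripper: lift it by its loop with the lid lifter, carry it level without dropping it, park it on the iron trivet while you load, and finally set it back properly seated on the pot and stand the lifter back on its tile. The jars are thin glass: grip them lightly and set them down softly, and leave everything else on the worktop where it is.

Things in the scene. Friction and masses are not known exactly. Their poses are not given: they have to be found in the camera images.
- pot: heavy fixed steel steamer pot on one of the two front (nearer) burners of a white gas hob. Origin: centre of its underside, 32 mm above the worktop, z up. 218 mm outside, 210 mm inside diameter; rim 100 mm above the origin. Small handles stick out 30 mm on its +x and -x sides, 80 mm up. The open white saucepan (150 mm wide, 75 mm high) on the other front burner is not part of the job
- pot_plate (a point): centre of the top of the flat perforated plate inside the pot, on which the jars are to stand: 32 mm above the pot's origin, 68 mm below its rim, 209 mm diameter
- lid: hot round steel lid, 224 mm diameter, 0.3 to 0.46 kg, at first on the pot. Origin: centre of its underside. A plug 7 mm deep (190 mm wide below, 198 mm above) sits in the pot's mouth and the 3 mm flange over it lies on the rim: seated, the lid's origin is 93 mm above the pot's. Dome 22 mm high at the middle, with a loop handle on it
- lid_loop (a point): middle of the underside of the top bar of the lid's loop handle, 52 mm straight above the lid's origin and 30 mm above the dome; the lid hangs level from here. The loop is of round 7 mm bar in the lid's y-z plane: straight top bar 56 mm long along the lid's y, legs 68 mm apart at the top and 76 mm at the foot. Axes as the lid's
- lifter: lid lifter, 0.2 kg, C-shaped seen from its side, open towards its +x; stands by itself on the tile. Origin: on its underside straight below the grip point, z up. Wooden grip bar on top along x; a flat strap at x = -46 mm goes down to a cross foot (80 mm wide along y, 14 mm deep); a flat hook, 14 mm wide, 6 mm thick, runs from there forward under the grip
- lifter_hook (a point): seat of the lifter's hook: middle of its top face, 6 mm above the lifter's origin, straight below the grip point; flat for 6 mm to front and back. Behind it the hook's top rises to 11 mm above the origin; in front it ends in an upturned tip at x = +17 mm, 15 mm above the origin. Axes as the lifter's
- lifter_grip (a point): grip point, 80 mm above the lifter's origin: centre line of the wooden grip bar, which is 22 mm wide (y), 22 mm high and 88 mm long (from x = -48 to +40 mm); a load in the hook hangs straight below it. Axes as the lifter's
- trivet: round black iron trivet, 171 mm diameter, fixed on the worktop; origin: centre of its underside. Its flat top is 18 mm above its origin
- tile: square terracotta tile, 130 mm, 6 mm thick, fixed flat on the worktop: the lifter's resting place. Origin: centre of its underside
- jar1: small closed glass custard jar (one of two or three, all alike), low cylinder of 50 mm diameter and 42 mm height with a metal cap, 0.08 to 0.14 kg, of thin glass that stands a grip of up to 30 N, standing on the wooden cutting board (15 mm thick). Origin: centre of its underside, z up. None if absent
- jar2: small closed glass custard jar (one of two or three, all alike), low cylinder of 50 mm diameter and 42 mm height with a metal cap, 0.08 to 0.14 kg, of thin glass that stands a grip of up to 30 N, standing on the wooden cutting board (15 mm thick). Origin: centre of its underside, z up. None if absent
- jar3: small closed glass custard jar (one of two or three, all alike), low cylinder of 50 mm diameter and 42 mm height with a metal cap, 0.08 to 0.14 kg, of thin glass that stands a grip of up to 30 N, standing on the wooden cutting board (15 mm thick). Origin: centre of its underside, z up. None if absent
- jar4: small closed glass custard jar (one of two or three, all alike), low cylinder of 50 mm diameter and 42 mm height with a metal cap, 0.08 to 0.14 kg, of thin glass that stands a grip of up to 30 N, standing on the wooden cutting board (15 mm thick). Origin: centre of its underside, z up. None if absent
- pepper_mill: not part of the job: dark wooden pepper mill, 54 mm diameter, 157 mm high. Origin: its underside
- tall_jar: not part of the job: tall glass jar with a brass cap and paper label, 72 mm diameter, 120 mm high. Origin: its underside
- mug: not part of the job: white mug, 76 mm diameter, 85 mm high. Origin: its underside
- salt: not part of the job: white salt pot, 38 mm diameter, 70 mm high. Origin: its underside
- spoon: not part of the job: wooden spoon, 200 mm long, lying in front of the hob. Origin: its underside
There are look-alikes about, which are no part of the job. Leave any yellow look-alike of the jar1 alone. What is shaped like the lifter but turquoise is not meant.

How it is judged:
By the outcome, as a careful person would: the job done as asked, in the order asked, and still so for the second after the job is handed in, with the robot touching nothing.
Of jar1, jar2, jar3, jar4 only 2 to 3 are there at a start; the rules pass over those that are not, and their reading is None.
At some moment in a run one of jar1, jar2, jar3, jar4 may be knocked a few centimetres aside while the robot is not near it.
It also fails if it takes over 210 s, if anything falls off the work surface, if the arm or the gripper's body presses on something with over 40 N, if the wrist force passes 120 N, or if a joint passes its speed limit or range.

ROBOT

A 6-joint arm with a two-finger parallel gripper is mounted at the origin on the work surface. World frame = base frame: x ahead of the robot, y to its left, z up, the work surface at z = 0. Lengths are in m, angles in degrees, forces in N, time in s.
With the tool pointing down it reaches from about 0.4 to 0.825 m from the base axis. Payload 7 kg.
Tool frame: the origin (TCP) lies midway between the tips of the shut fingers; the grasp point (between the pads) lies 19 mm behind it; z points along the fingers, y is the line along which they close (so a half turn about z gives the same grasp; the last joint's range is limited). The gripper opens to 88 mm and grips with 3 to 60 N. Pads are 19 mm wide; open, the fingers measure 130 mm over their backs; the gripper's body (78 mm by 193 mm) begins 47 mm behind the grasp point.
Start: joints at [-49.555, 20.546, 0.682, 0, -70.136, -16.507], TCP at [0.274, -0.617, 0.199] pointing down, gripper open.
Joint ranges: [-176.03, 176.03], [-82.01, 121.73], [-58.28, 71.71], [-173.87, 95.51], [-174.79, -0.11], [-173.66, 173.66]. Speed limits (degrees/s): [136.94, 136.94, 172.46, 180, 180, 180].

INTERFACE

Orientations are given as [roll, pitch, yaw] about the fixed x, y, z axes, in that order (R = Rz(yaw) Ry(pitch) Rx(roll)).
In Python, from plant import ctrl gives the robot as it stands. The module is installed in compiled form; this text tells all that it offers.
- The arm moves only by the tool send_rows, never from a script. Its argument "plan" is a list that holds one entry, the list of rows, each a list of 6 numbers: the shift along the tool's x, y, z in cm, then the turn, a rotation vector about the tool's x, y, z in degrees. A call has 1 to 8 rows; each row is the pose to reach, as a shift and turn from the pose commanded when the call began, along the tool's axes at that moment; what a row does not reach only later rows make up. A row lasts 1/12 s, in which the tool goes at most 41.7 mm and 7.16 degrees, less where a joint would pass 70% of its speed; a pose out of reach is approached as far as the arm can. A call with a gripper value outside its range is refused whole. "fingers" is the opening, from 0 (shut) to 1 (fully open), set as the call begins (left out, the last holds). The fingers move at their own pace and stop on an object; the grip force is fixed at half the most. Time passes only in rows, so rows that repeat a pose let the fingers close. It gives the time, the measured TCP pose, the force, the opening and the grip force at its end, in the units of the state.
- ctrl.get_obs(): the state, without advancing time (a new reading comes with each control period).
- ctrl.snapshot(name): name is "scene" or "top"; returns a dict with "img" (420x560x3 uint8, red, green, blue), "K" (3x3 intrinsics, pixels), "pose" (4x4, takes a point from camera to world coordinates). Camera axes: x right, y down, z forward; pixel columns grow to the right and rows downward; lengths in m; the calibration is good to about 2 mm. A picture is of the moment at which its call begins. There is no depth.
- ctrl.close_job(): hands the job in; it is judged then, once.
The state is a dict: "clock": time; "joint_pos": joint angles; "qvel": joint speeds; "tau": joint torques, N m; "tool_pos": TCP position; "orientation": TCP orientation; "force": force on the tool from outside, world axes, zero at the start; "moment": the same for the moment, N m; "opening": finger opening in m; "gripper_force": force on a finger pad.
Only numpy, scipy, OpenCV 4.12 (cv2) and the standard library are available. Lean on these libraries where they do the work, as an engineer would, in place of code of your own. Each camera call takes 0.05 s, during which the arm holds its last target. There are 200 camera calls.

## Working session

There is one attempt and no reset: what is moved stays moved. The work goes in short steps, Python scripts to look and compute and a tool call to move; the robot and the scene stay as the last step left them, time stands still between calls to the robot, and variables do not carry over. Pictures are saved under pics/ and viewed, at most 14 in all, crops included, and the job is handed in when it is done.

Besides the shell and the picture viewer there is one more tool, called after "Emit:" by a JSON object that holds its "fn" and its "kwargs", one argument or row to a line. send_rows: Moves the arm, as the interface text tells. Its arguments: {"type":"object","properties":{"plan":{"type":"array","items":{"type":"array","items":{"type":"array","items":{"type":"number"}}}},"fingers":{"type":"number"}},"required":["plan"]}

```bash
mkdir -p pics
cat > h.py <<'E'
import numpy as np, cv2
from plant import ctrl
from scipy.spatial.transform import Rotation as R
def snap(n,f=None):
    s=ctrl.snapshot(n)
    if f: cv2.imwrite(f'pics/{f}.png',s['img'][:,:,::-1])
    return s
def proj(s,P):
    T=np.linalg.inv(s['pose']); P=np.atleast_2d(P); c=P@T[:3,:3].T+T[:3,3]; u=c@s['K'].T; return u[:,:2]/u[:,2:]
def ray(s,uv,z):
    d=s['pose'][:3,:3]@np.linalg.inv(s['K'])@np.array([*uv,1.]); o=s['pose'][:3,3]; return o+d*(z-o[2])/d[2]
def rel(target,yaw,o=None,cur=None):
    """shift in tool axes cm, yaw turn about world z"""
    o=o or ctrl.get_obs(); Rt=R.from_euler('xyz',o['orientation'],degrees=True)
    return Rt.inv().apply(np.array(target)-o['tool_pos'])*100
E
python3 - <<'E'
from h import *
np.set_printoptions(precision=3,suppress=True)
for n in('top','scene'):
    s=snap(n,n+'0'); print(s['K'],s['pose'])
print(ctrl.get_obs())
E
```

```text
[[520.335   0.    279.526]
 [  0.    520.335 208.846]
 [  0.      0.      1.   ]] [[ 0.015 -0.988  0.152  0.264]
 [-1.    -0.016  0.001 -0.018]
 [ 0.002 -0.152 -0.988  1.767]
 [ 0.     0.     0.     1.   ]]
[[512.065   0.    276.219]
 [  0.    512.065 210.459]
 [  0.      0.      1.   ]] [[ 0.15   0.616 -0.774  1.62 ]
 [ 0.989 -0.095  0.117 -0.19 ]
 [-0.001 -0.782 -0.623  1.046]
 [ 0.     0.     0.     1.   ]]
{'clock': 0.1, 'joint_pos': array([-49.557,  20.587,   0.639,  -0.018, -70.136, -16.507]), 'qvel': array([ 0.107, -0.12 ,  0.066,  0.061, -0.034,  0.002]), 'tau': array([ -0.   , -58.416,  29.375,   7.016,   0.01 ,  -0.   ]), 'tool_pos': array([ 0.274, -0.617,  0.198]), 'orientation': array([ 179.915,   -0.008, -156.07 ]), 'force': array([0.724, 0.426, 0.613]), 'moment': array([ 0.038,  0.023, -0.003]), 'gripper_force': 0.0, 'opening': 0.0874813290215072}
```

View pics/top0.png

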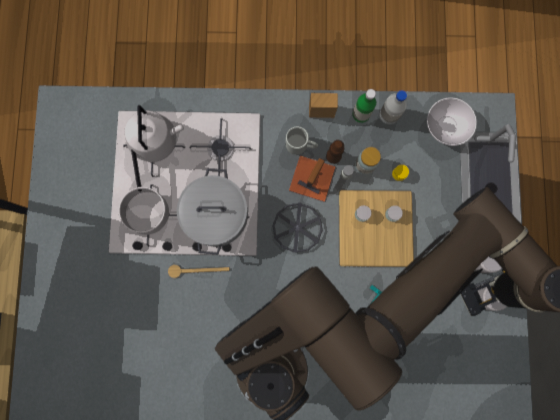

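View pics/scene0.png

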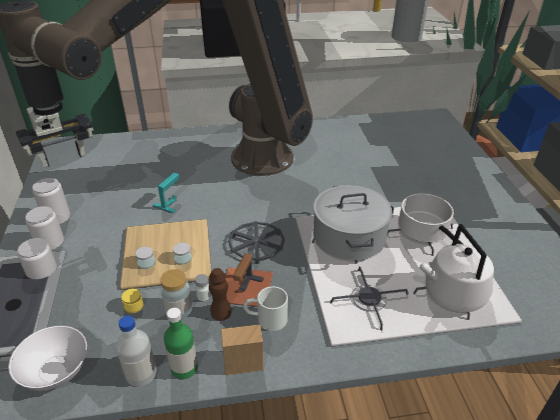

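Top view: lidded pot (212,210), trivet (299,229), tile with lifter (313,179), and the board with two clear jars at (364,214) and (395,214). There are two look-alikes. The yellow jar at (401,172) is off the board, and the turquoise lifter is at (375,292). The wanted lifter is the wooden/dark one standing on the tile. I'll confirm it in enlarged crops.

Run:
```python
from h import *
t=cv2.imread('pics/top0.png'); s=cv2.imread('pics/scene0.png')
def c(i,x,y,w,h,W,H): return cv2.resize(i[y:y+h,x:x+w],(W,H),interpolation=cv2.INTER_CUBIC)
a=np.hstack([c(t,280,145,66,66,400,400-100+100),c(s,205,245,80,80,400,400)])
b=np.hstack([c(t,335,190,80,40,400,200),c(s,120,220,100,50,400,200)])
cv2.imwrite('pics/crop1.png',np.vstack([a,b]))
a=np.hstack([c(t,172,170,80,80,400,400),c(s,305,180,90,90,400,400)])
cv2.imwrite('pics/crop2.png',a)
```

```text
(no output)
```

View pics/crop1.png

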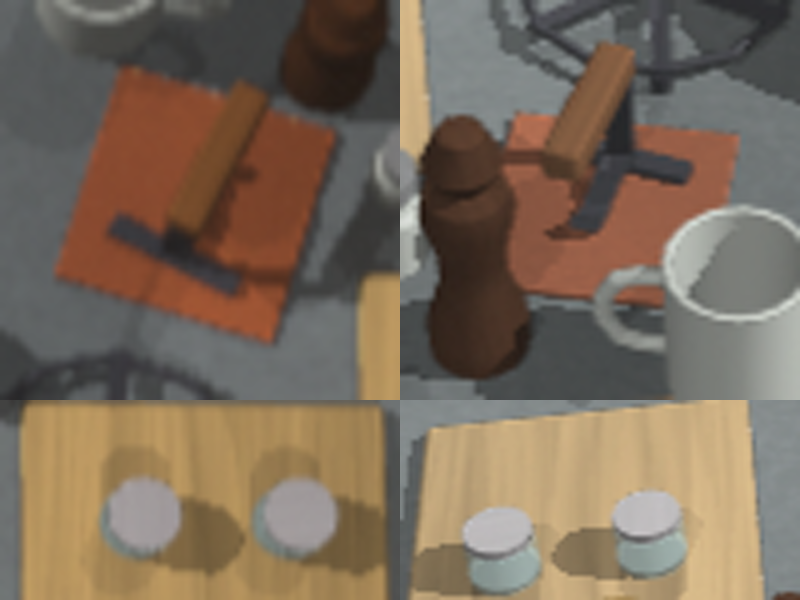

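View pics/crop2.png

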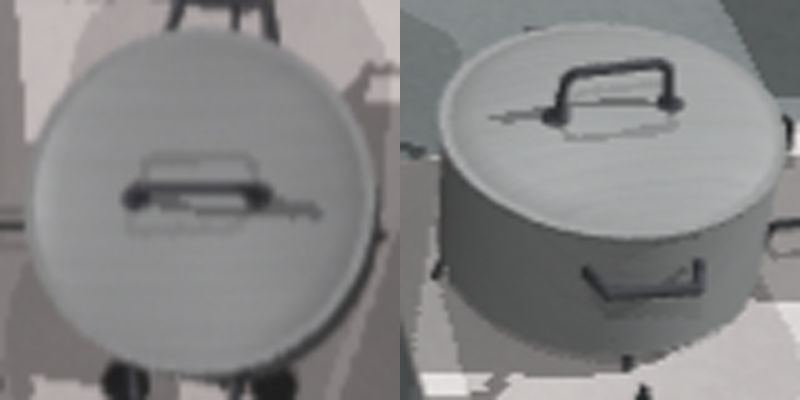

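Crop1 confirms the wooden-grip lifter on the terracotta tile, with its foot towards the robot and its hook opening away. The jars are two clear-glass jars with grey caps. Crop2 shows the loop bar running along world y. Next I fit the poses.

```bash
cat > m.py <<'E'
from h import *
from scipy.optimize import least_squares
np.set_printoptions(precision=4,suppress=True)
def fit(obs,x0):  # obs: (snap, local pt, uv) ; x,y,yaw at fixed z
    def f(p):
        r=[]
        for s,l,uv in obs:
            c,n=np.cos(p[2]),np.sin(p[2]); P=[p[0]+c*l[0]-n*l[1],p[1]+n*l[0]+c*l[1],l[2]]
            r+=list(proj(s,P)[0]-uv)
        return np.array(r)
    o=least_squares(f,x0); return o.x,o.fun.reshape(-1,2)
def tri(obs):
    return least_squares(lambda p:np.concatenate([proj(s,p)[0]-uv for s,uv in obs]),[.5,0,.1])
E
python3 - <<'E'
from m import *
t=snap('top');s=snap('scene')
A=lambda X,Y:np.array([280+X/6.06,145+Y/6.06])
B=lambda X,Y:np.array([205+(X-400)/5,245+Y/5])
z=.006
o=[(t,(.04,.011,z+.091),A(238,83)),(t,(.04,-.011,z+.091),A(270,98)),(t,(-.053,.04,z+.006),A(110,222)),(t,(-.053,-.04,z+.006),A(238,290)),
(s,(-.048,-.011,z+.091),B(605,43)),(s,(-.048,.011,z+.091),B(635,50)),(s,(.04,-.011,z+.091),B(553,150)),(s,(.04,.011,z+.091),B(588,157))]
p,r=fit(o,[.55,-.1,-.5]);print('lifter',p[:2],np.degrees(p[2]));print(r)
for n,a,b in(('j1',(363.8,213),(144.5,252.5)),('j2',(394.8,213),(181.75,248.5))):
    print(n,ray(t,a,.057),ray(s,b,.057))
# swap check
for b in((144.5,252.5),(181.75,248.5)): print(proj(t,ray(s,b,.057)))
C=lambda X,Y:np.array([172+X/5,170+Y/5]);D=lambda X,Y:np.array([305+(X-400)/4.444,180+Y/4.444])
print('loop',ray(t,C(195,191),.1805),[ray(t,C(X,191),.1805) for X in(130,262)])
print('loop scene',[ray(s,D(*q),.184) for q in((566,72),(668,62))])
# lid circle: pick boundary at extreme points
print('lid',ray(t,C((33+377)/2,(27+375)/2),.128))
tile=[A(122,66),A(337,131),A(275,343),A(55,274)]
P=np.array([ray(t,q,.006) for q in tile]);print('tile',P.mean(0),P,np.linalg.norm(P-np.roll(P,1,0),axis=1))
g=cv2.cvtColor(t['img'],cv2.COLOR_RGB2GRAY)
# trivet
m=np.zeros_like(g);m[195:262,266:332]=(g[195:262,266:332]<60)
ys,xs=np.nonzero(m);hull=cv2.convexHull(np.c_[xs,ys].astype(np.int32));print('trivet',cv2.fitEllipse(hull),xs.min(),xs.max(),ys.min(),ys.max())
print(ray(t,(299,229),.018))
cv2.imwrite('pics/trv.png',np.hstack([cv2.resize(t['img'][190:270,260:340,::-1],(400,400)),cv2.resize(s['img'][210:270,215:295,::-1],(400,400))]))
E
```

```text
lifter [ 0.6564 -0.134 ] -25.15314796913523
[[-1.3813 -1.8752]
 [-0.6335 -1.4971]
 [-1.3127  1.4234]
 [-1.4268  0.252 ]
 [-1.2036 -1.1117]
 [ 0.5325 -0.9218]
 [-2.1188  0.0694]
 [-1.0355  0.4241]]
j1 [ 0.5183 -0.2973  0.057 ] [ 0.5229 -0.3995  0.057 ]
j2 [ 0.5199 -0.4004  0.057 ] [ 0.5221 -0.2958  0.057 ]
[[394.5393 212.1036]]
[[363.3448 211.8509]]
loop [0.5075 0.1942 0.1805] [array([0.5068, 0.2343, 0.1805]), array([0.5081, 0.1529, 0.1805])]
loop scene [array([0.5141, 0.1639, 0.184 ]), array([0.5137, 0.2303, 0.184 ])]
lid [0.5092 0.1947 0.128 ]
tile [ 0.6437 -0.1296  0.006 ] [[ 0.7232 -0.0859  0.006 ]
 [ 0.687  -0.2093  0.006 ]
 [ 0.5633 -0.1741  0.006 ]
 [ 0.6011 -0.049   0.006 ]] [0.1276 0.1287 0.1286 0.1307]
trivet ((295.1815185546875, 228.05311584472656), (47.22126388549805, 51.665706634521484), 47.87024688720703) 271 314 204 251
[ 0.4659 -0.084   0.018 ]
```

View pics/trv.png

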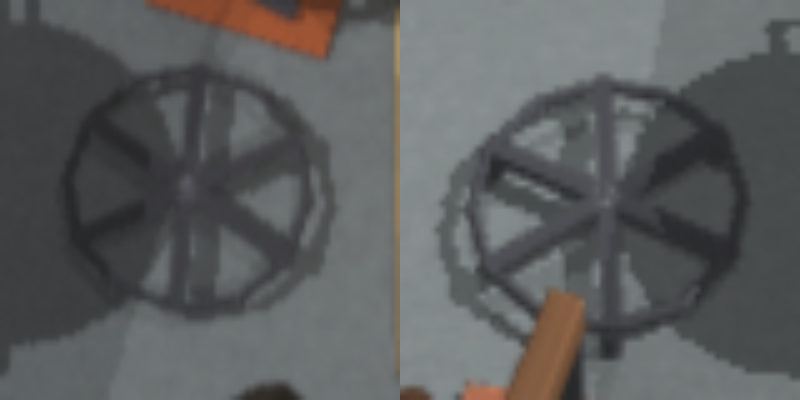

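Run:
```python
from m import *
t=snap('top');s=snap('scene')
h=.5
A=lambda X,Y:np.array([280+X/6.06,145+Y/6.06])-h
B=lambda X,Y:np.array([205+(X-400)/5,245+Y/5])-h
C=lambda X,Y:np.array([172+X/5,170+Y/5])-h
D=lambda X,Y:np.array([305+(X-400)/4.444,180+Y/4.444])-h
z=.006
o=[(t,(.04,.011,z+.091),A(238,83)),(t,(.04,-.011,z+.091),A(270,98)),(t,(-.053,.04,z+.006),A(110,222)),(t,(-.053,-.04,z+.006),A(238,290)),
(s,(-.048,-.011,z+.091),B(605,43)),(s,(-.048,.011,z+.091),B(635,50)),(s,(.04,-.011,z+.091),B(553,150)),(s,(.04,.011,z+.091),B(588,157))]
for oo in(o,o[:4],o[4:]):
    p,r=fit(oo,[.55,-.1,-.5]);print('lifter',p[:2],np.degrees(p[2]));print(r.ravel())
for a,b in(((363.8,213),(181.75,248.5)),((394.8,213),(144.5,252.5))):
    print('jar',ray(t,np.array(a)-h,.057),ray(s,np.array(b)-h,.057))
print('loop',ray(t,C(195,191),.1805),ray(s,D(617,67),.184),'scene mid')
print('lid',ray(t,C((33+377)/2,(27+375)/2),.128))
print('triv',ray(t,np.array((297.5,227.6))-h,.018),ray(s,np.array((255.8,240.6))-h,.018))
P=np.array([ray(t,q,.006) for q in [A(122,66),A(337,131),A(275,343),A(55,274)]]);print('tile',P.mean(0),np.degrees(np.arctan2(*(P[0]-P[3])[1::-1])))
# overlay lifter & lid loop
p,_=fit(o,[.55,-.1,-.5])
c,n=np.cos(p[2]),np.sin(p[2])
def W(l): return [p[0]+c*l[0]-n*l[1],p[1]+n*l[0]+c*l[1],l[2]+z]
out=[]
for q,(x,y,w) in((t,(280,145,66)),(s,(205,245,80))):
    k=400/w; im=cv2.resize(q['img'][y:y+w,x:x+w,::-1],(400,400),interpolation=cv2.INTER_CUBIC)
    for L in([(.04,.011,.091),(.04,-.011,.091),(-.048,-.011,.091),(-.048,.011,.091)],[(-.053,.04,0.006),(-.053,-.04,0.006),(-.039,-.04,.006),(-.039,.04,.006)],[(-.04,.007,.006),(.017,.007,.015),(.017,-.007,.015),(-.04,-.007,.006)]):
        u=((proj(q,[W(l) for l in L])+.5-[x,y])*k).astype(int); cv2.polylines(im,[u],True,(0,255,0),1)
    out.append(im)
cv2.imwrite('pics/ov.png',np.hstack(out))
```

```text
lifter [ 0.6564 -0.1341] -25.21251731017393
[-0.8441 -1.3586 -0.0993 -0.9745 -0.7986  1.9195 -0.923   0.7695 -0.7163
 -0.6195  1.017  -0.4241 -1.6653  0.5535 -0.5854  0.9142]
lifter [ 0.6566 -0.1364] -26.995698720700187
[ 0.2534 -1.3322  0.9075 -0.7678 -0.3798  1.3411 -0.8287  0.8237]
lifter [ 0.656  -0.1327] -23.61852566789162
[-0.7147 -0.7745  1.0856 -0.7311 -0.7592  0.5686  0.4012  0.7627]
jar [ 0.5199 -0.2957  0.057 ] [ 0.5198 -0.2972  0.057 ]
jar [ 0.5215 -0.3987  0.057 ] [ 0.5206 -0.401   0.057 ]
loop [0.509  0.1958 0.1805] [0.5114 0.1962 0.184 ] scene mid
lid [0.5108 0.1963 0.128 ]
triv [ 0.4723 -0.0772  0.018 ] [ 0.4749 -0.0812  0.018 ]
tile [ 0.6454 -0.1278  0.006 ] -16.81585151989362
```

View pics/ov.png

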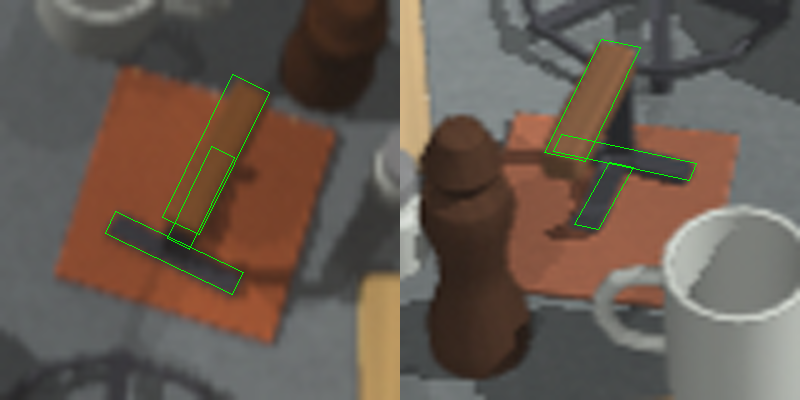

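Run:
```python
from m import *
t=snap('top');s=snap('scene')
cv2.imwrite('pics/mill.png',np.hstack([cv2.resize(t['img'][120:190,310:410,::-1],(400,280),interpolation=cv2.INTER_CUBIC),cv2.resize(s['img'][255:325,195:295,::-1],(400,280),interpolation=cv2.INTER_CUBIC)]))
# silhouettes of mill cylinder at guess
L=np.array([.656,-.135]);a=np.radians(-26);Rm=np.array([[np.cos(a),np.sin(a)],[-np.sin(a),np.cos(a)]])
q=ray(s,(217,269),.157);print('mill from scene head',q,'lifter frame',Rm@(q[:2]-L),'top proj',proj(t,q),proj(t,[*q[:2],0]))
```

```text
mill from scene head [ 0.7203 -0.2007  0.157 ] lifter frame [ 0.0866 -0.0309] top proj [[338.0309 145.3768]] [[332.9532 157.6551]]
```

View pics/mill.png

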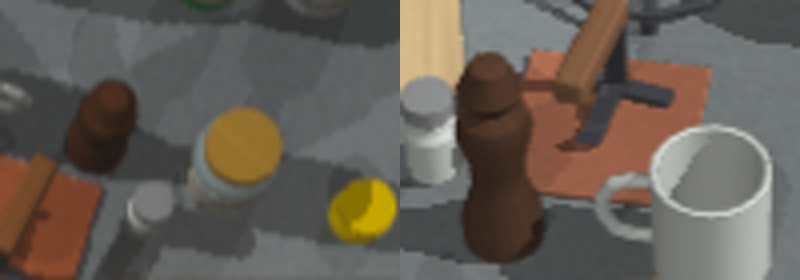

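```bash
cat > go.py <<'E'
import sys
from m import *
# usage: go.py x y z yaw : shift/turn from current measured pose
x,y,z,w=map(float,sys.argv[1:5]); o=ctrl.get_obs()
Rt=R.from_euler('xyz',o['orientation'],degrees=True); G=R.from_euler('xyz',[180,0,w],degrees=True)
print('t',o['clock'],'pos',o['tool_pos'],o['orientation'],'F',o['force'],'op',round(o['opening'],4),o['gripper_force'])
print('shift',Rt.inv().apply(np.array([x,y,z])-o['tool_pos'])*100,'turn',(Rt.inv()*G).as_rotvec(degrees=True), 'dist',np.linalg.norm(np.array([x,y,z])-o['tool_pos']))
E
python3 go.py .656 -.135 .2 -26
```

```text
t 0.4 pos [ 0.2738 -0.6169  0.1987] [ 179.9878    0.0002 -156.0632] F [ 0.9214  0.585  -0.9082] op 0.0872 0.0
shift [-54.4813  28.537   -0.121 ] turn [   0.0062    0.0139 -130.0632] dist 0.6150280352402926
```

Emit:
{"fn": "send_rows", "kwargs": {
  "plan": [
    [[-3.4, 1.8, -0.4, 0, 0, -6], [-6.8, 3.6, -0.8, 0, 0, -12], [-10.2, 5.4, -1.2, 0, 0, -18], [-13.6, 7.1, -1.5, 0, 0, -24], [-17, 8.9, -1.5, 0, 0, -30], [-20.4, 10.7, -1.5, 0, 0, -36], [-23.8, 12.5, -1.5, 0, 0, -42], [-27.2, 14.3, -1.5, 0, 0, -48]]
  ],
  "fingers": 1
}}

```text
clock: 1.07
tool_pos: [0.4653, -0.3742, 0.2142]
orientation: [-180.0, -0.0, -107.8]
force: [0.6, -0.4, -1.0]
opening: 0.0878
gripper_force: 0.0
```

```bash
python3 go.py .656 -.135 .2 -26
```

```text
t 1.0667 pos [ 0.4653 -0.3742  0.2142] [-179.9645   -0.0036 -107.7623] F [ 0.6282 -0.3631 -1.0176] op 0.0878 0.0
shift [-28.6001 -10.8605   1.4277] turn [ -0.0267  -0.0283 -81.7623] dist 0.30626087841066807
```

Emit:
{"fn": "send_rows", "kwargs": {
  "plan": [
    [[-3.6, -1.4, 0, 0, 0, -6.5], [-7.2, -2.7, 0, 0, 0, -13], [-10.7, -4.1, 0, 0, 0, -19.5], [-14.3, -5.4, 0, 0, 0, -26], [-17.9, -6.8, 0, 0, 0, -32.5], [-21.5, -8.2, 0, 0, 0, -39], [-25, -9.5, 0, 0, 0, -45.5], [-28.6, -10.9, 0, 0, 0, -52]]
  ]
}}

```text
clock: 1.73
tool_pos: [0.6576, -0.1361, 0.2141]
orientation: [-180.0, -0.0, -55.7]
force: [0.1, -0.8, 0.2]
opening: 0.0877
gripper_force: 0.0
```

Emit:
{"fn": "send_rows", "kwargs": {
  "plan": [
    [[0, 0, 0, 0, 0, -6], [0, 0, 0, 0, 0, -12], [0, 0, 0, 0, 0, -18], [0, 0, 0, 0, 0, -24], [0, 0, 0, 0, 0, -29.8], [0, 0, 0, 0, 0, -29.8], [0, 0, 0, 0, 0, -29.8]]
  ]
}}

```text
clock: 2.32
tool_pos: [0.6568, -0.1377, 0.2139]
orientation: [-180.0, -0.0, -26.4]
force: [-0.0, 0.1, -0.6]
opening: 0.0875
gripper_force: 0.0
```

```bash
python3 go.py .656 -.135 .067 -26
python3 - <<'E'
from m import *
s=snap('scene'); 
i=cv2.resize(s['img'][130:330,150:350,::-1],(560,560),interpolation=cv2.INTER_CUBIC); cv2.imwrite('pics/a1.png',i)
E
```

```text
t 2.3167 pos [ 0.6568 -0.1377  0.2139] [-179.9977   -0.0023  -26.4404] F [-0.0048  0.1404 -0.5818] op 0.0875 0.0
shift [-0.1888 -0.209  14.6874] turn [-0.0023 -0.0023 -0.4404] dist 0.14690084258673447
```

View pics/a1.png

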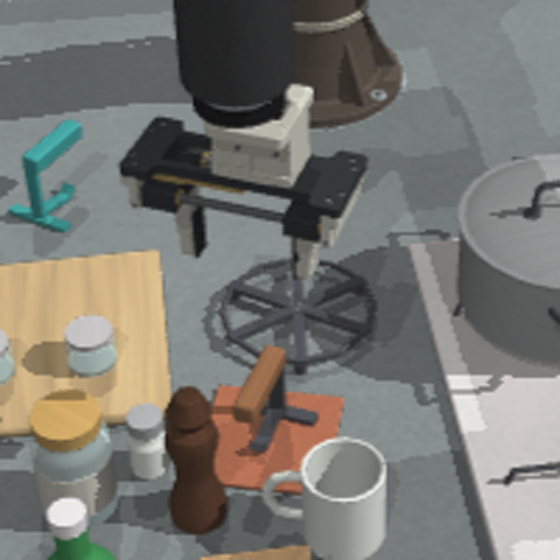

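The gripper hangs above the lifter with its finger line across the bar, and the mill and mug are clear of it. Descending.

Emit:
{"fn": "send_rows", "kwargs": {
  "plan": [
    [[-0.1, -0.1, 3, 0, 0, 0], [-0.2, -0.2, 6, 0, 0, 0], [-0.2, -0.2, 8.5, 0, 0, 0], [-0.2, -0.2, 10.5, 0, 0, 0], [-0.2, -0.2, 12, 0, 0, 0], [-0.2, -0.2, 13.3, 0, 0, 0], [-0.2, -0.2, 14.2, 0, 0, 0], [-0.2, -0.2, 14.7, 0, 0, 0]]
  ]
}}

```text
clock: 3.03
tool_pos: [0.6552, -0.1351, 0.0655]
orientation: [180.0, 0.1, -26.4]
force: [-0.3, 0.0, 0.2]
opening: 0.0876
gripper_force: 0.0
```

Emit:
{"fn": "send_rows", "kwargs": {
  "plan": [
    [[0, 0, 0, 0, 0, 0], [0, 0, 0, 0, 0, 0], [0, 0, 0, 0, 0, 0], [0, 0, 0, 0, 0, 0], [0, 0, 0, 0, 0, 0], [0, 0, 0, 0, 0, 0], [0, 0, 0, 0, 0, 0], [0, 0, 0, 0, 0, 0]]
  ],
  "fingers": 0
}}

```text
clock: 3.7
tool_pos: [0.6559, -0.1351, 0.0671]
orientation: [-180.0, -0.0, -26.3]
force: [-0.5, -0.5, 0.1]
opening: 0.04
gripper_force: 0.0
```

Emit:
{"fn": "send_rows", "kwargs": {
  "plan": [
    [[0, 0, 0, 0, 0, 0], [0, 0, 0, 0, 0, 0], [0, 0, 0, 0, 0, 0], [0, 0, 0, 0, 0, 0]]
  ]
}}

```text
clock: 4.03
tool_pos: [0.6558, -0.1352, 0.0668]
orientation: [180.0, 0.0, -26.3]
force: [0.1, -0.4, 0.3]
opening: 0.0209
gripper_force: 30.0
```

```bash
python3 go.py .656 -.135 .22 0
```

```text
t 4.0333 pos [ 0.6558 -0.1352  0.0668] [179.991    0.0034 -26.2637] F [ 0.0978 -0.3623  0.3432] op 0.0209 29.96995836496353
shift [  0.0105  -0.0241 -15.3175] turn [  0.008    0.0054 -26.2637] dist 0.1531747714871459
```

Emit:
{"fn": "send_rows", "kwargs": {
  "plan": [
    [[0, 0, -1, 0, 0, 0], [0, 0, -3, 0, 0, 0], [0, 0, -6, 0, 0, 0], [0, 0, -9, 0, 0, 0], [0, 0, -12, 0, 0, 0], [0, 0, -15, 0, 0, 0], [0, 0, -18, 0, 0, 0], [0, 0, -20, 0, 0, 0]]
  ]
}}

```text
clock: 4.7
tool_pos: [0.6563, -0.1353, 0.2711]
orientation: [-179.9, -0.2, -26.3]
force: [0.2, -0.0, -1.6]
opening: 0.021
gripper_force: 30.0
```

```bash
python3 go.py .465 .196 .267 0
```

```text
t 4.7 pos [ 0.6563 -0.1353  0.2711] [-179.9283   -0.1885  -26.256 ] F [ 0.178  -0.0239 -1.6351] op 0.021 29.96624529361725
shift [-31.8111 -21.2477   0.3272] turn [ -0.0273  -0.2016 -26.2558] dist 0.3825592383344984
```

Emit:
{"fn": "send_rows", "kwargs": {
  "plan": [
    [[-1, -0.7, 0, 0, 0, -1], [-3, -2, 0, 0, 0, -3], [-6, -4, 0, 0, 0, -5], [-9, -6, 0, 0, 0, -7], [-12, -8, 0, 0, 0, -10], [-15, -10, 0, 0, 0, -13], [-18, -12, 0, 0, 0, -16], [-21, -14, 0, 0, 0, -19]]
  ]
}}

```text
clock: 5.37
tool_pos: [0.5277, 0.0846, 0.2667]
orientation: [-180.0, 0.0, -7.1]
force: [1.2, 1.5, -2.1]
opening: 0.0207
gripper_force: 30.0
```

```bash
python3 go.py .465 .196 .267 0
```

```text
t 5.3667 pos [0.5277 0.0846 0.2667] [-179.991     0.0297   -7.1113] F [ 1.2157  1.4594 -2.0752] op 0.0207 29.96465563774109
shift [ -7.5979 -10.2775  -0.0206] turn [-0.0108  0.0291 -7.1113] dist 0.12781074639590911
```

Emit:
{"fn": "send_rows", "kwargs": {
  "plan": [
    [[-1.5, -2, 0, 0, 0, -1.5], [-3, -4, 0, 0, 0, -3], [-4.5, -6, 0, 0, 0, -4.5], [-5.8, -7.9, 0, 0, 0, -6], [-6.8, -9.2, 0, 0, 0, -7], [-7.6, -10.2, 0, 0, 0, -7.2], [-7.6, -10.2, 0, 0, 0, -7.2], [-7.6, -10.2, 0, 0, 0, -7.2]]
  ]
}}

```text
clock: 6.03
tool_pos: [0.4662, 0.1945, 0.2668]
orientation: [180.0, 0.0, 0.0]
force: [1.0, -0.6, -2.4]
opening: 0.0205
gripper_force: 30.0
```

```bash
python3 go.py .465 .196 .216 0
python3 - <<'E'
from m import *
s=snap('scene');t=snap('top')
f=lambda i,x,y,w,h:cv2.resize(i['img'][y:y+h,x:x+w,::-1],(400,500),interpolation=cv2.INTER_CUBIC)
cv2.imwrite('pics/a2.png',np.hstack([f(s,300,130,104,130),f(t,160,150,104,130)]))
E
```

```text
t 6.0333 pos [0.4662 0.1945 0.2668] [179.9993   0.0197   0.0401] F [ 0.9597 -0.5648 -2.3544] op 0.0205 29.966669976711273
shift [-0.1195 -0.1491  5.0829] turn [0.0007 0.0197 0.0401] dist 0.050864448692354035
```

View pics/a2.png

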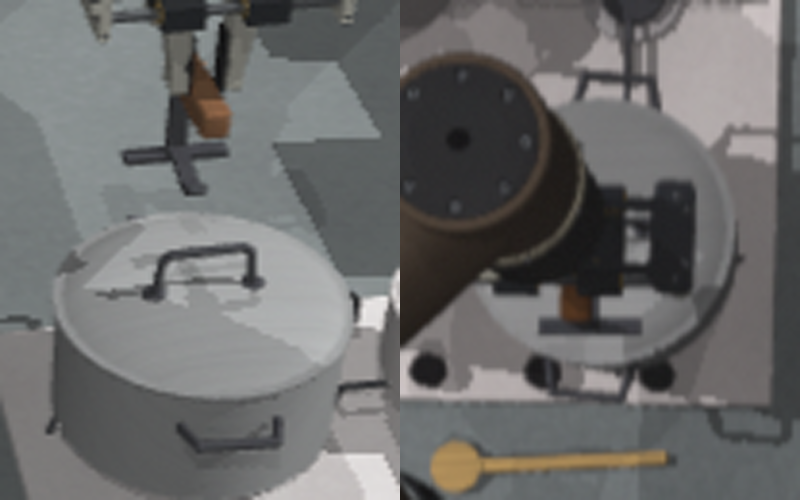

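Emit:
{"fn": "send_rows", "kwargs": {
  "plan": [
    [[0, -0.1, 0.7, 0, 0, 0], [0, -0.1, 1.6, 0, 0, 0], [0, -0.1, 2.5, 0, 0, 0], [0, -0.1, 3.4, 0, 0, 0], [0, -0.1, 4.2, 0, 0, 0], [0, -0.1, 4.8, 0, 0, 0], [0, -0.1, 5.1, 0, 0, 0], [0, -0.1, 5.1, 0, 0, 0]]
  ]
}}

```text
clock: 6.8
tool_pos: [0.4667, 0.1949, 0.2149]
orientation: [179.9, 0.1, -0.1]
force: [-1.0, -0.5, -1.9]
opening: 0.0208
gripper_force: 30.0
```

```bash
python3 go.py .510 .196 .216 0
python3 - <<'E'
from m import *
s=snap('scene');t=snap('top')
f=lambda i,x,y,w,h:cv2.resize(i['img'][y:y+h,x:x+w,::-1],(600,600),interpolation=cv2.INTER_CUBIC)
im=f(s,310,150,80,80)
o=ctrl.get_obs();p=o['tool_pos']
P=[p+[.017,.007,-.061+.015],p+[.017,-.007,-.061+.015],p+[-.05,.04,-.061],p+[-.05,-.04,-.061]]
u=(proj(s,P)+.5-[310,150])*7.5
for a in u.astype(int): cv2.circle(im,tuple(map(int,a)),4,(0,255,0),1)
u=(proj(s,[[.51,.162,.1805],[.51,.23,.1805]])+.5-[310,150])*7.5
for a in u.astype(int): cv2.circle(im,tuple(map(int,a)),4,(0,0,255),1)
cv2.imwrite('pics/a3.png',im)
E
```

```text
t 6.8 pos [0.4667 0.1949 0.2149] [179.9448   0.0623  -0.0648] F [-1.0481 -0.5342 -1.8828] op 0.0208 29.96666729450226
shift [ 4.3331 -0.1142 -0.1117] turn [ 0.0552  0.0623 -0.0647] dist 0.04336067386863615
```

View pics/a3.png

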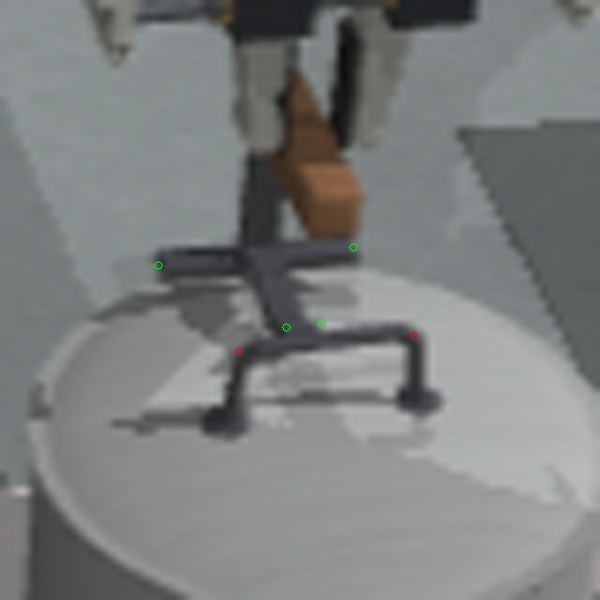

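The lifter's hook tip (290–320, 325) sits behind the loop bar (238–413, 340) and is about to enter below it. Markers agree to about 1 mm, so I advance.

Emit:
{"fn": "send_rows", "kwargs": {
  "plan": [
    [[0.4, 0, 0, 0, 0, 0], [1, -0.1, 0, 0, 0, 0], [1.6, -0.1, 0, 0, 0, 0], [2.3, -0.1, 0, 0, 0, 0], [3, -0.1, 0, 0, 0, 0], [3.7, -0.1, 0, 0, 0, 0], [4.3, -0.1, 0, 0, 0, 0], [4.3, -0.1, 0, 0, 0, 0]]
  ]
}}

```text
clock: 7.57
tool_pos: [0.5112, 0.1961, 0.2155]
orientation: [180.0, 0.0, -0.1]
force: [-1.7, 0.3, -2.3]
opening: 0.0212
gripper_force: 30.0
```

Emit:
{"fn": "send_rows", "kwargs": {
  "plan": [
    [[0, 0, -0.2, 0, 0, 0], [0, 0, -0.4, 0, 0, 0], [0, 0, -0.6, 0, 0, 0], [0, 0, -0.8, 0, 0, 0], [0, 0, -1, 0, 0, 0], [0, 0, -1.2, 0, 0, 0], [0, 0, -1.2, 0, 0, 0]]
  ]
}}

```text
clock: 8.15
tool_pos: [0.5101, 0.1963, 0.2286]
orientation: [-180.0, -0.1, -0.1]
force: [0.8, -0.3, -1.9]
opening: 0.021
gripper_force: 30.0
```

```bash
python3 go.py .510 .196 .232 0
```

```text
t 8.15 pos [0.5101 0.1963 0.2286] [-179.9646   -0.0508   -0.0506] F [ 0.7627 -0.2883 -1.9108] op 0.021 29.966478645801544
shift [-0.0098  0.0311 -0.3412] turn [-0.0353 -0.0509 -0.0506] dist 0.0034276331367435317
```

Emit:
{"fn": "send_rows", "kwargs": {
  "plan": [
    [[0, 0, -0.15, 0, 0, 0], [0, 0, -0.3, 0, 0, 0], [0, 0, -0.45, 0, 0, 0], [0, 0, -0.6, 0, 0, 0], [0, 0, -0.8, 0, 0, 0], [0, 0, -1, 0, 0, 0], [0, 0, -1.2, 0, 0, 0], [0, 0, -1.4, 0, 0, 0]]
  ]
}}

```text
clock: 8.82
tool_pos: [0.5099, 0.1961, 0.2419]
orientation: [180.0, 0.0, -0.1]
force: [0.2, 0.2, -4.9]
opening: 0.021
gripper_force: 30.0
```

```bash
python3 go.py .510 .196 .29 0
python3 - <<'E'
from m import *
s=snap('scene')
cv2.imwrite('pics/a4.png',cv2.resize(s['img'][150:270,300:400,::-1],(500,600),interpolation=cv2.INTER_CUBIC))
E
```

```text
t 8.8167 pos [0.5099 0.1961 0.2419] [179.9933   0.0161  -0.0646] F [ 0.1857  0.2366 -4.869 ] op 0.021 29.962930977344513
shift [ 0.0108  0.0104 -4.8094] turn [ 0.0067  0.0161 -0.0646] dist 0.048094082167005246
```

View pics/a4.png

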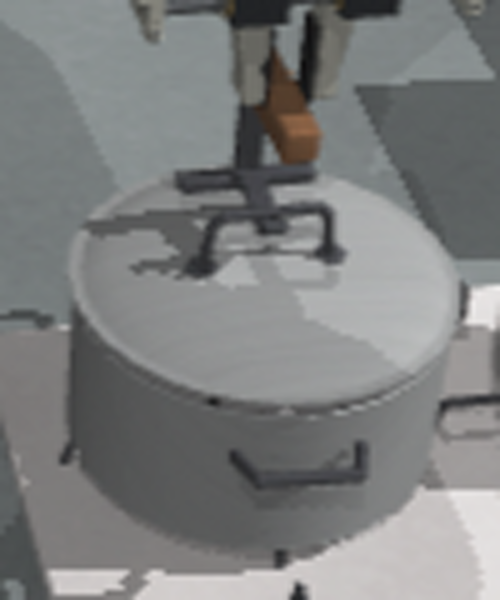

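The lid hangs level on the hook, with its flange evenly about 1 cm above the rim (lid edge from (75,265) to (455,290)), and the load reads about 3 N. I lift further and carry it to the trivet.

Emit:
{"fn": "send_rows", "kwargs": {
  "plan": [
    [[0, 0, -0.4, 0, 0, 0], [0, 0, -1, 0, 0, 0], [0, 0, -1.7, 0, 0, 0], [0, 0, -2.5, 0, 0, 0], [0, 0, -3.3, 0, 0, 0], [0, 0, -4, 0, 0, 0], [0, 0, -4.5, 0, 0, 0], [0, 0, -4.8, 0, 0, 0]]
  ]
}}

```text
clock: 9.53
tool_pos: [0.5102, 0.1963, 0.291]
orientation: [-180.0, -0.1, -0.1]
force: [0.5, -0.0, -5.1]
opening: 0.021
gripper_force: 30.0
```

Emit:
{"fn": "send_rows", "kwargs": {
  "plan": [
    [[0, 0.2, 0, 0, 0, 0], [-0.1, 0.6, 0, 0, 0, 0], [-0.2, 1.2, 0, 0, 0, 0], [-0.3, 2, 0, 0, 0, 0], [-0.4, 3, 0, 0, 0, 0], [-0.5, 4.1, 0, 0, 0, 0], [-0.7, 5.3, 0, 0, 0, 0], [-0.9, 6.6, 0, 0, 0, 0]]
  ]
}}

```text
clock: 10.2
tool_pos: [0.5006, 0.1287, 0.2899]
orientation: [180.0, -0.0, -0.1]
force: [-0.2, -1.2, -5.6]
opening: 0.0205
gripper_force: 30.0
```

Emit:
{"fn": "send_rows", "kwargs": {
  "plan": [
    [[-0.2, 1.4, 0, 0, 0, 0], [-0.4, 2.8, 0, 0, 0, 0], [-0.6, 4.2, 0, 0, 0, 0], [-0.8, 5.6, 0, 0, 0, 0], [-1, 7, 0, 0, 0, 0], [-1.2, 8.4, 0, 0, 0, 0], [-1.4, 9.8, 0, 0, 0, 0], [-1.6, 11.2, 0, 0, 0, 0]]
  ]
}}

```text
clock: 10.87
tool_pos: [0.4845, 0.0167, 0.2899]
orientation: [-180.0, -0.0, -0.1]
force: [-0.8, -0.7, -5.0]
opening: 0.0209
gripper_force: 30.0
```

Emit:
{"fn": "send_rows", "kwargs": {
  "plan": [
    [[-0.2, 1.4, 0, 0, 0, 0], [-0.4, 2.8, 0, 0, 0, 0], [-0.6, 4.1, 0, 0, 0, 0], [-0.7, 5.3, 0, 0, 0, 0], [-0.8, 6.4, 0, 0, 0, 0], [-0.9, 7.3, 0, 0, 0, 0], [-1, 8.1, 0, 0, 0, 0], [-1.1, 8.7, 0, 0, 0, 0]]
  ]
}}

```text
clock: 11.53
tool_pos: [0.4736, -0.0697, 0.2898]
orientation: [180.0, 0.0, -0.1]
force: [-0.7, 0.2, -5.3]
opening: 0.0211
gripper_force: 30.0
```

```bash
python3 go.py .4735 -.079 .145 0
```

```text
t 11.5333 pos [ 0.4736 -0.0697  0.2898] [179.9998   0.0031  -0.0835] F [-0.6918  0.2006 -5.3018] op 0.0211 29.96293008327484
shift [-0.0088  0.9291 14.4818] turn [ 0.0002  0.0031 -0.0835] dist 0.14511535730532055
```

Emit:
{"fn": "send_rows", "kwargs": {
  "plan": [
    [[0, 0.4, 0.2, 0, 0, 0], [0, 0.7, 0.6, 0, 0, 0], [0, 0.9, 1.3, 0, 0, 0], [0, 0.9, 2.2, 0, 0, 0], [0, 0.9, 3.3, 0, 0, 0], [0, 0.9, 4.5, 0, 0, 0], [0, 0.9, 5.7, 0, 0, 0], [0, 0.9, 6.9, 0, 0, 0]]
  ]
}}

```text
clock: 12.2
tool_pos: [0.4732, -0.0775, 0.2191]
orientation: [-180.0, 0.1, -0.0]
force: [0.1, -0.2, -5.2]
opening: 0.021
gripper_force: 30.0
```

Emit:
{"fn": "send_rows", "kwargs": {
  "plan": [
    [[0, 0, 1.2, 0, 0, 0], [0, 0, 2.4, 0, 0, 0], [0, 0, 3.6, 0, 0, 0], [0, 0, 4.8, 0, 0, 0], [0, 0, 5.8, 0, 0, 0], [0, 0, 6.6, 0, 0, 0], [0, 0, 7.2, 0, 0, 0], [0, 0, 7.6, 0, 0, 0]]
  ]
}}

```text
clock: 12.87
tool_pos: [0.4734, -0.0778, 0.144]
orientation: [180.0, 0.0, -0.0]
force: [0.7, -0.5, -4.9]
opening: 0.0207
gripper_force: 30.0
```

Emit:
{"fn": "send_rows", "kwargs": {
  "plan": [
    [[0, 0, 0.3, 0, 0, 0], [0, 0, 0.6, 0, 0, 0], [0, 0, 0.9, 0, 0, 0], [0, 0, 1.1, 0, 0, 0], [0, 0, 1.3, 0, 0, 0], [0, 0, 1.5, 0, 0, 0], [0, 0, 1.7, 0, 0, 0], [0, 0, 1.9, 0, 0, 0]]
  ]
}}

```text
clock: 13.53
tool_pos: [0.4738, -0.0778, 0.1258]
orientation: [-180.0, -0.0, -0.1]
force: [-0.4, 0.3, -5.0]
opening: 0.021
gripper_force: 30.0
```

```bash
python3 go.py .4735 -.079 .115 0
```

```text
t 13.5333 pos [ 0.4738 -0.0778  0.1258] [-179.9985   -0.0134   -0.0587] F [-0.3965  0.2738 -4.9835] op 0.021 29.964983761310577
shift [-0.0254  0.1188  1.0792] turn [-0.0015 -0.0134 -0.0587] dist 0.010860196661304281
```

Emit:
{"fn": "send_rows", "kwargs": {
  "plan": [
    [[0, 0, 0.1, 0, 0, 0], [0, 0, 0.2, 0, 0, 0], [0, 0, 0.3, 0, 0, 0], [0, 0, 0.5, 0, 0, 0], [0, 0, 0.8, 0, 0, 0], [0, 0, 1.1, 0, 0, 0], [0, 0, 1.4, 0, 0, 0], [0, 0, 1.4, 0, 0, 0]]
  ]
}}

```text
clock: 14.2
tool_pos: [0.4732, -0.0779, 0.1111]
orientation: [180.0, 0.1, -0.1]
force: [-0.5, -0.7, -1.4]
opening: 0.021
gripper_force: 30.0
```

```bash
python3 go.py .42 -.079 .112 0
python3 - <<'E'
from m import *
s=snap('scene')
cv2.imwrite('pics/a5.png',cv2.resize(s['img'][160:300,180:340,::-1],(640,560),interpolation=cv2.INTER_CUBIC))
E
```

```text
t 14.2 pos [ 0.4732 -0.0779  0.1111] [179.993    0.0643  -0.0701] F [-0.5178 -0.7375 -1.4234] op 0.021 29.966628849506378
shift [-5.3191  0.117  -0.0845] turn [ 0.0069  0.0643 -0.0701] dist 0.053210206840122405
```

View pics/a5.png

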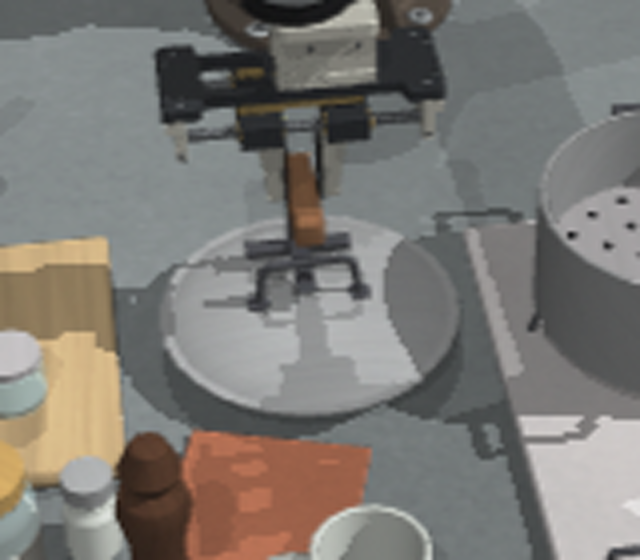

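The lid lies level on the trivet (centre about (310,315)) and the load is off the hook. I draw the hook out, rise and return the lifter to the tile.

Emit:
{"fn": "send_rows", "kwargs": {
  "plan": [
    [[-0.4, 0, 0, 0, 0, 0], [-0.9, 0, 0, 0, 0, 0], [-1.5, 0, 0, 0, 0, 0], [-2.1, 0, 0, 0, 0, 0], [-2.7, 0, 0, 0, 0, 0], [-3.3, 0, 0, 0, 0, 0], [-3.9, 0, 0, 0, 0, 0], [-3.9, 0, 0, 0, 0, 0]]
  ]
}}

```text
clock: 14.92
tool_pos: [0.4333, -0.0778, 0.1119]
orientation: [-180.0, 0.0, -0.1]
force: [-0.2, 0.7, -1.4]
opening: 0.0212
gripper_force: 30.0
```

Emit:
{"fn": "send_rows", "kwargs": {
  "plan": [
    [[0, 0, -0.5, 0, 0, 0], [0, 0, -2, 0, 0, 0], [0, 0, -4, 0, 0, 0], [0, 0, -6, 0, 0, 0], [0, 0, -8, 0, 0, 0], [0, 0, -10, 0, 0, 0], [0, 0, -12, 0, 0, 0], [0, 0, -14, 0, 0, 0]]
  ]
}}

```text
clock: 15.58
tool_pos: [0.4348, -0.0778, 0.2534]
orientation: [-180.0, -0.0, -0.1]
force: [0.0, 0.2, -2.0]
opening: 0.021
gripper_force: 30.0
```

```bash
python3 go.py .655 -.1345 .25 -26
```

```text
t 15.5833 pos [ 0.4348 -0.0778  0.2534] [-179.9974   -0.0329   -0.0579] F [ 0.0321  0.1963 -1.9785] op 0.021 29.966556429862976
shift [22.0237  5.6476  0.3504] turn [-0.01   -0.0317 25.9421] dist 0.22738950612908912
```

Emit:
{"fn": "send_rows", "kwargs": {
  "plan": [
    [[2, 0.5, 0, 0, 0, 3], [5, 1.3, 0, 0, 0, 7], [8.5, 2.2, 0, 0, 0, 11], [12, 3.1, 0, 0, 0, 15], [15.5, 4, 0, 0, 0, 19], [18.5, 4.8, 0, 0, 0, 23], [21, 5.4, 0, 0, 0, 26], [22.1, 5.7, 0, 0, 0, 26]]
  ]
}}

```text
clock: 16.25
tool_pos: [0.6584, -0.136, 0.2503]
orientation: [179.9, 0.1, -26.3]
force: [-0.2, 0.6, -1.2]
opening: 0.021
gripper_force: 30.0
```

Emit:
{"fn": "send_rows", "kwargs": {
  "plan": [
    [[0, 0, 1.5, 0, 0, 0], [0, 0, 4, 0, 0, 0], [0, 0, 7, 0, 0, 0], [0, 0, 10, 0, 0, 0], [0, 0, 12.5, 0, 0, 0], [0, 0, 14.5, 0, 0, 0], [0, 0, 16, 0, 0, 0], [0, 0, 17, 0, 0, 0]]
  ]
}}

```text
clock: 16.92
tool_pos: [0.6549, -0.1351, 0.0797]
orientation: [179.9, 0.1, -26.1]
force: [0.3, 0.3, -2.2]
opening: 0.0207
gripper_force: 30.0
```

```bash
python3 go.py .656 -.135 .067 -26.2
```

```text
t 16.9167 pos [ 0.6549 -0.1351  0.0797] [179.9226   0.1423 -26.0661] F [ 0.2824  0.273  -2.2173] op 0.0207 29.96664136648178
shift [ 0.0981 -0.0544  1.2649] turn [0.0776 0.1423 0.134 ] dist 0.012699002275080168
```

Lower softly, release, rise.

Emit:
{"fn": "send_rows", "kwargs": {
  "plan": [
    [[0, 0, 0.4, 0, 0, 0], [0, 0, 0.7, 0, 0, 0], [0, 0, 0.9, 0, 0, 0], [0, 0, 1.1, 0, 0, 0], [0, 0, 1.2, 0, 0, 0], [0, 0, 1.3, 0, 0, 0], [0, 0, 1.3, 0, 0, 0]]
  ]
}}

```text
clock: 17.5
tool_pos: [0.6558, -0.135, 0.0692]
orientation: [-180.0, -0.0, -26.1]
force: [0.1, 0.3, -2.2]
opening: 0.0208
gripper_force: 30.0
```

Emit:
{"fn": "send_rows", "kwargs": {
  "plan": [
    [[0, 0, 0, 0, 0, 0], [0, 0, 0, 0, 0, 0], [0, 0, 0, 0, 0, 0], [0, 0, 0, 0, 0, 0], [0, 0, 0, 0, 0, 0], [0, 0, 0, 0, 0, 0], [0, 0, 0, 0, 0, 0]]
  ],
  "fingers": 0.8
}}

```text
clock: 18.08
tool_pos: [0.6557, -0.135, 0.0689]
orientation: [-180.0, -0.0, -26.1]
force: [-0.1, -0.1, -0.0]
opening: 0.062
gripper_force: 0.0
```

Emit:
{"fn": "send_rows", "kwargs": {
  "plan": [
    [[0, 0, -0.5, 0, 0, 0], [0, 0, -2, 0, 0, 0], [0, 0, -4, 0, 0, 0], [0, 0, -7, 0, 0, 0], [0, 0, -10, 0, 0, 0], [0, 0, -12, 0, 0, 0], [0, 0, -14, 0, 0, 0], [0, 0, -15, 0, 0, 0]]
  ]
}}

```text
clock: 18.75
tool_pos: [0.6566, -0.1353, 0.2225]
orientation: [-179.9, -0.2, -26.1]
force: [0.8, 0.0, 0.6]
opening: 0.0699
gripper_force: 0.0
```

```bash
python3 go.py .520 -.2965 .2 -90
python3 - <<'E'
from m import *
s=snap('scene','sc2');t=snap('top')
g=cv2.cvtColor(t['img'],cv2.COLOR_RGB2GRAY)
a=cv2.resize(s['img'][200:340,90:330,::-1],(720,420),interpolation=cv2.INTER_CUBIC)
cv2.imwrite('pics/a6.png',a)
E
```

```text
t 18.75 pos [ 0.6566 -0.1353  0.2225] [-179.9165   -0.2245  -26.0501] F [0.7504 0.026  0.5801] op 0.0699 0.0
shift [-5.2028 20.4897  2.2018] turn [-0.1999 -0.1541 63.95  ] dist 0.21254242164620782
```

View pics/a6.png

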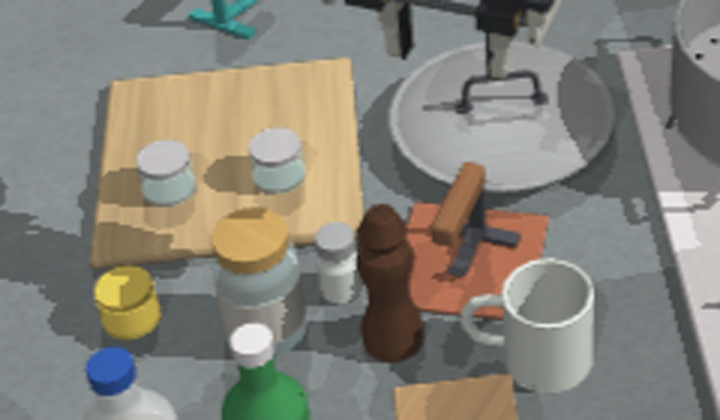

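The lifter stands on its tile, the lid is on the trivet, and both jars are unmoved at scene px (144,252) and (181,248). I go to the nearer jar (y=-0.296).

Emit:
{"fn": "send_rows", "kwargs": {
  "plan": [
    [[-0.6, 2.5, 0, 0, 0, 7], [-1.3, 5, 0, 0, 0, 14], [-2, 7.7, 0, 0, 0, 21], [-2.6, 10.3, 0, 0, 0, 28], [-3.3, 13, 0, 0, 0, 35], [-3.9, 15.5, 0, 0, 0, 42], [-4.6, 18, 0, 0, 0, 49], [-5.2, 20.5, 0, 0, 0, 56]]
  ]
}}

```text
clock: 19.52
tool_pos: [0.517, -0.2968, 0.2172]
orientation: [179.9, 0.1, -82.4]
force: [0.3, -0.9, -0.0]
opening: 0.0698
gripper_force: 0.0
```

Emit:
{"fn": "send_rows", "kwargs": {
  "plan": [
    [[0, 0, 1, 0, 0, 5], [0, 0, 2, 0, 0, 8], [0, 0, 3, 0, 0, 8], [0, 0, 4, 0, 0, 8], [0, 0, 4, 0, 0, 8], [0, 0, 4, 0, 0, 8]]
  ]
}}

```text
clock: 20.02
tool_pos: [0.5184, -0.296, 0.1777]
orientation: [179.9, 0.0, -90.0]
force: [1.0, 0.1, 1.0]
opening: 0.0698
gripper_force: 0.0
```

```bash
cat > jars.py <<'E'
from m import *
# template match of caps (template from first pictures) around the board
def jars(k=8):
    out={}
    for n,cs,win in(('top',((363.3,212.5),(394.3,212.5)),(325,180,425,280)),('scene',((181.2,248),(144,252)),(100,205,230,300))):
        ref=cv2.imread(f'pics/{n}0.png'); im=snap(n)['img'][:,:,::-1].copy(); s=ctrl.snapshot(n)
        for i,c in enumerate(cs):
            x,y=map(int,c); T=ref[y-k:y+k+1,x-k-1:x+k+2]; a,b,c2,d=win
            r=cv2.matchTemplate(im[b:d,a:c2],T,cv2.TM_CCOEFF_NORMED); _,v,_,l=cv2.minMaxLoc(r)
            uv=np.array(l)+[a+k+1,b+k]+np.array(c)-[x,y]
            print(n,i,'score',round(v,2),uv,ray(s,uv,.057))
jars()
E
python3 jars.py; python3 go.py .520 -.2965 .028 -90
```

```text
top 0 score 0.56 [396.3 213.5] [ 0.5183 -0.4053  0.057 ]
top 1 score 0.63 [395.3 213.5] [ 0.5182 -0.402   0.057 ]
scene 0 score 1.0 [181.2 248. ] [ 0.5198 -0.2974  0.057 ]
scene 1 score 1.0 [144 252] [ 0.5206 -0.401   0.057 ]
t 20.2167 pos [ 0.5193 -0.2963  0.1794] [-179.9531   -0.0192  -90.0125] F [-0.0867  0.358  -0.5672] op 0.0705 0.0
shift [ 0.0153 -0.0559 15.1392] turn [-0.0469 -0.0192 -0.0125] dist 0.151393153160174
```

Emit:
{"fn": "send_rows", "kwargs": {
  "plan": [
    [[0, 0, 3, 0, 0, 0], [0, 0, 6, 0, 0, 0], [0, 0, 8.5, 0, 0, 0], [0, 0, 10.7, 0, 0, 0], [0, 0, 12.5, 0, 0, 0], [0, 0, 14, 0, 0, 0], [0, 0, 14.8, 0, 0, 0], [0, 0, 15.1, 0, 0, 0]]
  ]
}}

```text
clock: 20.88
tool_pos: [0.5184, -0.2961, 0.0269]
orientation: [179.9, 0.0, -90.0]
force: [0.1, 0.8, 0.7]
opening: 0.07
gripper_force: 0.0
```

Emit:
{"fn": "send_rows", "kwargs": {
  "plan": [
    [[0, 0, 0, 0, 0, 0], [0, 0, 0, 0, 0, 0], [0, 0, 0, 0, 0, 0], [0, 0, 0, 0, 0, 0], [0, 0, 0, 0, 0, 0], [0, 0, 0, 0, 0, 0]]
  ],
  "fingers": 0.56
}}

```text
clock: 21.38
tool_pos: [0.5196, -0.2965, 0.0287]
orientation: [-179.9, -0.0, -90.1]
force: [2.0, 0.0, 0.9]
opening: 0.0494
gripper_force: 0.5
```

Emit:
{"fn": "send_rows", "kwargs": {
  "plan": [
    [[0, 0, 0, 0, 0, 0], [0, 0, 0, 0, 0, 0], [0, 0, 0, 0, 0, 0], [0, 0, 0, 0, 0, 0]]
  ],
  "fingers": 0.54
}}

```text
clock: 21.72
tool_pos: [0.5195, -0.2965, 0.0284]
orientation: [-179.9, -0.0, -90.0]
force: [0.9, 0.2, 4.7]
opening: 0.0473
gripper_force: 7.9
```

Emit:
{"fn": "send_rows", "kwargs": {
  "plan": [
    [[0, 0, 0, 0, 0, 0], [0, 0, 0, 0, 0, 0], [0, 0, 0, 0, 0, 0], [0, 0, 0.2, 0, 0, 0], [0, 0, 0.4, 0, 0, 0], [0, 0, 0.5, 0, 0, 0], [0, 0, 0.5, 0, 0, 0]]
  ],
  "fingers": 0.75
}}

```text
clock: 22.3
tool_pos: [0.5184, -0.2962, 0.0222]
orientation: [179.9, 0.0, -90.1]
force: [-0.7, -0.7, 0.6]
opening: 0.0657
gripper_force: 0.0
```

Emit:
{"fn": "send_rows", "kwargs": {
  "plan": [
    [[0, 0, 0, 0, 0, 0], [0, 0, 0, 0, 0, 0], [0, 0, 0, 0, 0, 0], [0, 0, 0, 0, 0, 0], [0, 0, 0, 0, 0, 0], [0, 0, 0, 0, 0, 0]]
  ],
  "fingers": 0.56
}}

```text
clock: 22.8
tool_pos: [0.5191, -0.2964, 0.023]
orientation: [-180.0, -0.0, -90.1]
force: [0.4, -0.4, 0.4]
opening: 0.0493
gripper_force: 0.3
```

Emit:
{"fn": "send_rows", "kwargs": {
  "plan": [
    [[0, 0, 0, 0, 0, 0], [0, 0, 0, 0, 0, 0], [0, 0, 0, 0, 0, 0], [0, 0, 0, 0, 0, 0]]
  ],
  "fingers": 0.55
}}

```text
clock: 23.13
tool_pos: [0.519, -0.2963, 0.023]
orientation: [-180.0, -0.0, -90.1]
force: [1.2, 0.2, 0.1]
opening: 0.0485
gripper_force: 10.8
```

Emit:
{"fn": "send_rows", "kwargs": {
  "plan": [
    [[0, 0, -0.4, 0, 0, 0], [0, 0, -1.2, 0, 0, 0], [0, 0, -3, 0, 0, 0], [0, 0, -6, 0, 0, 0], [0, 0, -9.5, 0, 0, 0], [0, 0, -13, 0, 0, 0], [0, 0, -16, 0, 0, 0], [0, 0, -18, 0, 0, 0]]
  ]
}}

```text
clock: 23.8
tool_pos: [0.5194, -0.2968, 0.2074]
orientation: [-179.8, -0.1, -90.0]
force: [0.1, -0.6, -0.4]
opening: 0.0483
gripper_force: 10.8
```

Emit:
{"fn": "send_rows", "kwargs": {
  "plan": [
    [[-0.5, 0, -1, 0, 0, 0], [-1.5, 0, -1.5, 0, 0, 0], [-3.5, 0.1, -2, 0, 0, 0], [-6, 0.1, -2, 0, 0, 0], [-9, 0.2, -2, 0, 0, 0], [-12, 0.2, -2, 0, 0, 0], [-15, 0.3, -2, 0, 0, 0], [-18, 0.3, -2, 0, 0, 0]]
  ]
}}

```text
clock: 24.47
tool_pos: [0.5143, -0.1143, 0.2213]
orientation: [179.8, 0.0, -90.1]
force: [1.0, -0.6, -1.2]
opening: 0.0484
gripper_force: 10.8
```

Emit:
{"fn": "send_rows", "kwargs": {
  "plan": [
    [[-3, 0, 0, 0, 0, 0], [-6, 0.1, 0, 0, 0, 0], [-9, 0.1, 0, 0, 0, 0], [-12, 0.2, 0, 0, 0, 0], [-15, 0.2, 0, 0, 0, 0], [-18, 0.3, 0, 0, 0, 0], [-21, 0.3, 0, 0, 0, 0], [-24, 0.4, 0, 0, 0, 0]]
  ]
}}

```text
clock: 25.13
tool_pos: [0.5105, 0.1253, 0.2213]
orientation: [179.9, -0.1, -90.0]
force: [0.8, 0.2, -2.1]
opening: 0.0484
gripper_force: 10.8
```

Emit:
{"fn": "send_rows", "kwargs": {
  "plan": [
    [[-2.8, 0, 0, 0, 0, 0], [-5.3, 0, 0, 0, 0, 0], [-7.5, 0.1, 0, 0, 0, 0], [-9.3, 0.1, 0, 0, 0, 0], [-10.6, 0.1, 0, 0, 0, 0], [-11.4, 0.1, 0, 0, 0, 0], [-11.6, 0.1, 0, 0, 0, 0], [-11.6, 0.1, 0, 0, 0, 0]]
  ]
}}

```text
clock: 25.8
tool_pos: [0.511, 0.2396, 0.2222]
orientation: [179.9, -0.0, -90.0]
force: [0.2, -0.7, -1.0]
opening: 0.0481
gripper_force: 10.8
```

```bash
python3 go.py .510 .239 .072 -90;python3 jars.py
```

```text
t 25.8 pos [0.511  0.2396 0.2222] [179.9439  -0.0445 -90.0372] F [ 0.198  -0.7301 -1.0005] op 0.0481 10.795505940914154
shift [ 0.0517  0.0809 15.0242] turn [ 0.0562 -0.0445 -0.0372] dist 0.15024531323144744
top 0 score 0.94 [394.3 212.5] [ 0.5215 -0.3987  0.057 ]
top 1 score 1.0 [394.3 212.5] [ 0.5215 -0.3987  0.057 ]
scene 0 score 0.93 [144.2 252. ] [ 0.5207 -0.4005  0.057 ]
scene 1 score 1.0 [144 252] [ 0.5206 -0.401   0.057 ]
```

Emit:
{"fn": "send_rows", "kwargs": {
  "plan": [
    [[0, 0, 1.5, 0, 0, 0], [0, 0, 4, 0, 0, 0], [0, 0, 6.5, 0, 0, 0], [0, 0, 9, 0, 0, 0], [0, 0, 11, 0, 0, 0], [0, 0, 12.5, 0, 0, 0], [0, 0, 13.5, 0, 0, 0], [0, 0, 14, 0, 0, 0]]
  ]
}}

```text
clock: 26.67
tool_pos: [0.511, 0.2387, 0.0817]
orientation: [179.9, -0.1, -90.1]
force: [0.1, -0.1, -1.4]
opening: 0.0485
gripper_force: 10.8
```

Emit:
{"fn": "send_rows", "kwargs": {
  "plan": [
    [[0, 0, 0.2, 0, 0, 0], [0, 0, 0.4, 0, 0, 0], [0, 0, 0.5, 0, 0, 0], [0, 0, 0.6, 0, 0, 0], [0, 0, 0.7, 0, 0, 0], [0, 0, 0.8, 0, 0, 0], [0, 0, 0.8, 0, 0, 0]]
  ]
}}

```text
clock: 27.25
tool_pos: [0.5114, 0.2398, 0.075]
orientation: [-180.0, 0.0, -90.1]
force: [-0.3, -1.0, -1.3]
opening: 0.0486
gripper_force: 10.8
```

Emit:
{"fn": "send_rows", "kwargs": {
  "plan": [
    [[0, 0, 0.1, 0, 0, 0], [0, 0, 0.1, 0, 0, 0], [0, 0, 0.2, 0, 0, 0], [0, 0, 0.2, 0, 0, 0], [0, 0, 0.2, 0, 0, 0]]
  ]
}}

```text
clock: 27.67
tool_pos: [0.5114, 0.2397, 0.0728]
orientation: [180.0, -0.0, -90.1]
force: [0.9, 0.7, -0.2]
opening: 0.0483
gripper_force: 10.8
```

Emit:
{"fn": "send_rows", "kwargs": {
  "plan": [
    [[0, 0, 0.05, 0, 0, 0], [0, 0, 0.1, 0, 0, 0], [0, 0, 0.1, 0, 0, 0], [0, 0, 0.1, 0, 0, 0]]
  ]
}}

```text
clock: 28.0
tool_pos: [0.5115, 0.2397, 0.072]
orientation: [-180.0, 0.0, -90.1]
force: [-0.5, -0.0, 0.3]
opening: 0.0486
gripper_force: 10.8
```

Contact: the weight is off the gripper. I release, rise and return for the second jar at (0.521, -0.4).

Emit:
{"fn": "send_rows", "kwargs": {
  "plan": [
    [[0, 0, 0, 0, 0, 0], [0, 0, 0, 0, 0, 0], [0, 0, 0, 0, 0, 0], [0, 0, 0, 0, 0, 0], [0, 0, 0, 0, 0, 0]]
  ],
  "fingers": 0.75
}}

```text
clock: 28.42
tool_pos: [0.5114, 0.2397, 0.0719]
orientation: [-180.0, 0.0, -90.1]
force: [0.1, 0.4, -0.5]
opening: 0.0655
gripper_force: 0.0
```

Emit:
{"fn": "send_rows", "kwargs": {
  "plan": [
    [[0, 0, -0.3, 0, 0, 0], [0, 0, -1, 0, 0, 0], [0, 0, -2.5, 0, 0, 0], [0, 0, -5, 0, 0, 0], [0, 0, -8, 0, 0, 0], [0, 0, -11, 0, 0, 0], [0, 0, -13, 0, 0, 0], [0, 0, -14, 0, 0, 0]]
  ]
}}

```text
clock: 29.08
tool_pos: [0.5126, 0.2404, 0.216]
orientation: [-179.8, 0.2, -90.0]
force: [0.5, 0.8, 0.2]
opening: 0.066
gripper_force: 0.0
```

Emit:
{"fn": "send_rows", "kwargs": {
  "plan": [
    [[2, 0, 0, 0, 0, 0], [5, 0, 0, 0, 0, 0], [8, 0, 0, 0, 0, 0], [11, 0, 0, 0, 0, 0], [14, 0, 0, 0, 0, 0], [17, -0.2, 0, 0, 0, 0], [20, -0.4, 0, 0, 0, 0], [23, -0.5, 0, 0, 0, 0]]
  ]
}}

```text
clock: 29.75
tool_pos: [0.5157, 0.0082, 0.2118]
orientation: [180.0, 0.0, -90.1]
force: [0.2, -0.6, 0.1]
opening: 0.0657
gripper_force: 0.0
```

Emit:
{"fn": "send_rows", "kwargs": {
  "plan": [
    [[3, 0, 0, 0, 0, 0], [6, 0, 0, 0, 0, 0], [9, -0.1, 0, 0, 0, 0], [12, -0.1, 0, 0, 0, 0], [15, -0.2, 0, 0, 0, 0], [18, -0.3, 0, 0, 0, 0], [21, -0.4, 0, 0, 0, 0], [24, -0.5, 0, 0, 0, 0]]
  ]
}}

```text
clock: 30.42
tool_pos: [0.5204, -0.2318, 0.2118]
orientation: [180.0, 0.0, -90.1]
force: [0.8, -0.7, 0.4]
opening: 0.0657
gripper_force: 0.0
```

Emit:
{"fn": "send_rows", "kwargs": {
  "plan": [
    [[3, 0, 0, 0, 0, 0], [6, 0, 0, 0, 0, 0], [9, 0, 0, 0, 0, 0], [12, 0, 0, 0, 0, 0], [14.5, 0, 0, 0, 0, 0], [16.2, 0, 0, 0, 0, 0], [17, 0, 0, 0, 0, 0], [17, 0, 0, 0, 0, 0]]
  ]
}}

```text
clock: 31.08
tool_pos: [0.5201, -0.4016, 0.2109]
orientation: [179.9, 0.0, -90.2]
force: [-0.1, 0.8, -0.1]
opening: 0.0658
gripper_force: 0.0
```

```bash
python3 jars.py; python3 go.py .521 -.400 .023 -90
python3 - <<'E'
from m import *
t=snap('top');s=snap('scene')
cv2.imwrite('pics/potcheck.png',s['img'][160:290,290:420,::-1])
ref=cv2.imread('pics/scene0.png');x,y=144,252;T=ref[y-8:y+9,x-9:x+10]
im=s['img'][:,:,::-1].copy()[170:270,305:400];r=cv2.matchTemplate(im,T,cv2.TM_CCOEFF_NORMED);_,v,_,l=cv2.minMaxLoc(r)
uv=np.array(l)+[305+9,170+8];print('pot jar',v,uv,ray(s,uv,.106),'expected',proj(s,[.5115,.2397,.106]))
E
```

```text
top 0 score 0.88 [394.3 212.5] [ 0.5215 -0.3987  0.057 ]
top 1 score 0.93 [394.3 212.5] [ 0.5215 -0.3987  0.057 ]
scene 0 score 0.93 [144.2 252. ] [ 0.5207 -0.4005  0.057 ]
scene 1 score 1.0 [144 252] [ 0.5206 -0.401   0.057 ]
t 31.2833 pos [ 0.5208 -0.3994  0.212 ] [-179.9951    0.0096  -90.0172] F [ 0.2235 -0.555  -0.9193] op 0.066 0.0
shift [ 0.0646 -0.0169 18.8979] turn [-0.0049  0.0096 -0.0172] dist 0.1889804518444847
pot jar 0.5954685807228088 [366 184] [0.3632 0.2855 0.106 ] expected [[365.3444 214.6854]]
```

Emit:
{"fn": "send_rows", "kwargs": {
  "plan": [
    [[0, 0, 2, 0, 0, 0], [0, 0, 5, 0, 0, 0], [0, 0, 8, 0, 0, 0], [0, 0, 11, 0, 0, 0], [0, 0, 14, 0, 0, 0], [0, 0, 16.5, 0, 0, 0], [0, 0, 18.3, 0, 0, 0], [0, 0, 18.9, 0, 0, 0]]
  ]
}}

```text
clock: 32.05
tool_pos: [0.5191, -0.3986, 0.0198]
orientation: [179.8, 0.1, -90.0]
force: [0.0, 0.0, -1.0]
opening: 0.0656
gripper_force: 0.0
```

Emit:
{"fn": "send_rows", "kwargs": {
  "plan": [
    [[0, 0, 0, 0, 0, 0], [0, 0, 0, 0, 0, 0], [0, 0, 0, 0, 0, 0], [0, 0, 0, 0, 0, 0], [0, 0, 0, 0, 0, 0], [0, 0, 0, 0, 0, 0]]
  ],
  "fingers": 0.56
}}

```text
clock: 32.55
tool_pos: [0.5216, -0.4007, 0.0241]
orientation: [-179.9, -0.1, -90.0]
force: [0.8, 0.5, 0.1]
opening: 0.0491
gripper_force: 0.5
```

Emit:
{"fn": "send_rows", "kwargs": {
  "plan": [
    [[0, 0, 0, 0, 0, 0], [0, 0, 0, 0, 0, 0], [0, 0, 0, 0, 0, 0], [0, 0, 0, 0, 0, 0]]
  ],
  "fingers": 0.55
}}

```text
clock: 32.88
tool_pos: [0.5216, -0.4007, 0.0239]
orientation: [-179.9, -0.1, -90.0]
force: [1.1, 2.2, 6.0]
opening: 0.0483
gripper_force: 9.7
```

Emit:
{"fn": "send_rows", "kwargs": {
  "plan": [
    [[0, 0, 0, 0, 0, 0], [0, 0, 0, 0, 0, 0], [0, 0, 0, 0, 0, 0], [0, 0, 0.2, 0, 0, 0], [0, 0, 0.3, 0, 0, 0], [0, 0, 0.3, 0, 0, 0]]
  ],
  "fingers": 0.75
}}

```text
clock: 33.38
tool_pos: [0.5202, -0.4001, 0.0192]
orientation: [179.9, 0.0, -90.1]
force: [0.5, 0.2, -0.6]
opening: 0.0658
gripper_force: 0.0
```

```bash
python3 jars.py; python3 go.py .521 -.400 .023 -90
```

```text
top 0 score 0.35 [403.3 188.5] [ 0.6032 -0.4303  0.057 ]
top 1 score 0.38 [394.3 258.5] [ 0.369 -0.396  0.057]
scene 0 score 0.68 [199.2 277. ] [ 0.6419 -0.2507  0.057 ]
scene 1 score 0.63 [174 281] [ 0.6465 -0.3171  0.057 ]
t 33.5833 pos [ 0.5207 -0.4003  0.0198] [179.9911   0.003  -90.064 ] F [ 0.3936 -0.5075 -0.4331] op 0.0658 0.0
shift [-0.0342 -0.0343 -0.3211] turn [ 0.0089  0.003  -0.064 ] dist 0.0032468489305398198
```

Emit:
{"fn": "send_rows", "kwargs": {
  "plan": [
    [[0, 0, 0, 0, 0, 0], [0, 0, 0, 0, 0, 0], [0, 0, 0, 0, 0, 0], [0, 0, 0, 0, 0, 0], [0, 0, 0, 0, 0, 0], [0, 0, 0, 0, 0, 0]]
  ],
  "fingers": 0.56
}}

```text
clock: 34.08
tool_pos: [0.5209, -0.4004, 0.02]
orientation: [-180.0, -0.0, -90.1]
force: [1.1, -0.5, 0.3]
opening: 0.0492
gripper_force: 4.1
```

Emit:
{"fn": "send_rows", "kwargs": {
  "plan": [
    [[0, 0, 0, 0, 0, 0], [0, 0, 0, 0, 0, 0], [0, 0, 0, 0, 0, 0], [0, 0, 0, 0, 0, 0]]
  ],
  "fingers": 0.55
}}

```text
clock: 34.42
tool_pos: [0.5208, -0.4004, 0.0199]
orientation: [-180.0, -0.0, -90.1]
force: [0.3, 0.1, 0.7]
opening: 0.0485
gripper_force: 19.1
```

Emit:
{"fn": "send_rows", "kwargs": {
  "plan": [
    [[0, 0, -0.4, 0, 0, 0], [0, 0, -1.2, 0, 0, 0], [0, 0, -3, 0, 0, 0], [0, 0, -6, 0, 0, 0], [0, 0, -9.5, 0, 0, 0], [0, 0, -13, 0, 0, 0], [0, 0, -16, 0, 0, 0], [0, 0, -18, 0, 0, 0]]
  ]
}}

```text
clock: 35.08
tool_pos: [0.5213, -0.401, 0.2046]
orientation: [-179.8, -0.1, -90.0]
force: [0.0, -0.6, -0.7]
opening: 0.0484
gripper_force: 19.1
```

Emit:
{"fn": "send_rows", "kwargs": {
  "plan": [
    [[-0.5, 0, -1, 0, 0, 0], [-1.5, 0, -1.5, 0, 0, 0], [-3.5, 0.1, -2, 0, 0, 0], [-6, 0.1, -2, 0, 0, 0], [-9, 0.2, -2, 0, 0, 0], [-12, 0.2, -2, 0, 0, 0], [-15, 0.3, -2, 0, 0, 0], [-18, 0.3, -2, 0, 0, 0]]
  ]
}}

```text
clock: 35.75
tool_pos: [0.5163, -0.2181, 0.2181]
orientation: [179.8, 0.1, -90.1]
force: [-0.1, -0.1, -1.8]
opening: 0.0483
gripper_force: 19.1
```

Emit:
{"fn": "send_rows", "kwargs": {
  "plan": [
    [[-3, 0, 0, 0, 0, 0], [-6, 0.1, 0, 0, 0, 0], [-9, 0.1, 0, 0, 0, 0], [-12, 0.2, 0, 0, 0, 0], [-15, 0.2, 0, 0, 0, 0], [-18, 0.3, 0, 0, 0, 0], [-21, 0.3, 0, 0, 0, 0], [-24, 0.4, 0, 0, 0, 0]]
  ]
}}

```text
clock: 36.42
tool_pos: [0.5124, 0.0214, 0.2184]
orientation: [179.9, -0.0, -90.1]
force: [0.9, -0.8, -1.2]
opening: 0.0486
gripper_force: 19.1
```

Emit:
{"fn": "send_rows", "kwargs": {
  "plan": [
    [[-2.8, 0, 0, 0, 0, 0], [-5.5, 0, 0, 0, 0, 0], [-8, 0.1, 0, 0, 0, 0], [-10.3, 0.2, 0, 0, 0, 0], [-12, 0.3, 0, 0, 0, 0], [-13, 0.3, 0, 0, 0, 0], [-13.4, 0.3, 0, 0, 0, 0], [-13.4, 0.3, 0, 0, 0, 0]]
  ]
}}

```text
clock: 37.08
tool_pos: [0.5106, 0.1541, 0.219]
orientation: [179.9, -0.0, -90.0]
force: [1.0, -0.3, -1.1]
opening: 0.0484
gripper_force: 19.1
```

```bash
python3 go.py .510 .154 .069 -90
python3 - <<'E'
from m import *
s=snap('scene');cv2.imwrite('pics/pot2.png',s['img'][:,:,::-1])
t=snap('top');h=cv2.cvtColor(t['img'],cv2.COLOR_RGB2HSV)
for P in([.5115,.2397,.106],): print(proj(t,P),proj(s,P))
E
```

```text
t 37.0833 pos [0.5106 0.1541 0.219 ] [179.9198  -0.0452 -90.0001] F [ 0.9995 -0.3077 -1.0637] op 0.0484 19.13666009902954
shift [-0.0068  0.0382 15.0003] turn [ 0.0802 -0.0452 -0.0001] dist 0.15000310606059333
[[199.93   210.2919]] [[365.3444 214.6854]]
```

Emit:
{"fn": "send_rows", "kwargs": {
  "plan": [
    [[0, 0, 1.5, 0, 0, 0], [0, 0, 4, 0, 0, 0], [0, 0, 6.5, 0, 0, 0], [0, 0, 9, 0, 0, 0], [0, 0, 11, 0, 0, 0], [0, 0, 12.5, 0, 0, 0], [0, 0, 13.4, 0, 0, 0], [0, 0, 13.8, 0, 0, 0]]
  ]
}}

```text
clock: 37.85
tool_pos: [0.5107, 0.1524, 0.0806]
orientation: [179.9, -0.1, -90.1]
force: [-0.3, -0.3, -0.6]
opening: 0.0484
gripper_force: 19.1
```

Emit:
{"fn": "send_rows", "kwargs": {
  "plan": [
    [[0, 0, 0.2, 0, 0, 0], [0, 0, 0.4, 0, 0, 0], [0, 0, 0.5, 0, 0, 0], [0, 0, 0.6, 0, 0, 0], [0, 0, 0.7, 0, 0, 0], [0, 0, 0.8, 0, 0, 0], [0, 0, 0.8, 0, 0, 0]]
  ]
}}

```text
clock: 38.43
tool_pos: [0.5113, 0.1537, 0.0739]
orientation: [-180.0, 0.0, -90.1]
force: [-0.4, 0.2, -1.0]
opening: 0.0481
gripper_force: 19.1
```

Emit:
{"fn": "send_rows", "kwargs": {
  "plan": [
    [[0, 0, 0.1, 0, 0, 0], [0, 0, 0.1, 0, 0, 0], [0, 0, 0.2, 0, 0, 0], [0, 0, 0.2, 0, 0, 0], [0, 0, 0.2, 0, 0, 0]]
  ]
}}

```text
clock: 38.85
tool_pos: [0.5113, 0.1536, 0.0718]
orientation: [180.0, -0.0, -90.1]
force: [-0.5, 0.6, -0.4]
opening: 0.0482
gripper_force: 19.1
```

Emit:
{"fn": "send_rows", "kwargs": {
  "plan": [
    [[0, 0, 0.1, 0, 0, 0], [0, 0, 0.1, 0, 0, 0], [0, 0, 0.2, 0, 0, 0], [0, 0, 0.2, 0, 0, 0], [0, 0, 0.2, 0, 0, 0]]
  ]
}}

```text
clock: 39.27
tool_pos: [0.5112, 0.1536, 0.0698]
orientation: [180.0, -0.0, -90.1]
force: [-0.2, 0.9, -1.0]
opening: 0.0484
gripper_force: 19.1
```

Emit:
{"fn": "send_rows", "kwargs": {
  "plan": [
    [[0, 0, 0.05, 0, 0, 0], [0, 0, 0.05, 0, 0, 0], [0, 0, 0.1, 0, 0, 0], [0, 0, 0.1, 0, 0, 0], [0, 0, 0.1, 0, 0, 0]]
  ]
}}

```text
clock: 39.68
tool_pos: [0.5114, 0.1537, 0.0689]
orientation: [-180.0, 0.0, -90.1]
force: [-0.1, -0.6, -1.2]
opening: 0.0484
gripper_force: 19.1
```

Emit:
{"fn": "send_rows", "kwargs": {
  "plan": [
    [[0, 0, 0.05, 0, 0, 0], [0, 0, 0.05, 0, 0, 0], [0, 0, 0.05, 0, 0, 0]]
  ]
}}

```text
clock: 39.93
tool_pos: [0.5114, 0.1537, 0.0688]
orientation: [-180.0, 0.0, -90.1]
force: [-3.0, -0.6, 5.8]
opening: 0.0484
gripper_force: 19.4
```

Emit:
{"fn": "send_rows", "kwargs": {
  "plan": [
    [[0, 0, 0.05, 0, 0, 0], [0, 0, 0.05, 0, 0, 0], [0, 0, 0.05, 0, 0, 0]]
  ]
}}

```text
clock: 40.18
tool_pos: [0.5114, 0.1537, 0.0688]
orientation: [-180.0, 0.0, -90.0]
force: [-4.5, -0.8, 10.4]
opening: 0.0486
gripper_force: 19.5
```

Touched down at TCP z 0.0688, as expected. I release, rise to z≈0.22 and check.

Emit:
{"fn": "send_rows", "kwargs": {
  "plan": [
    [[0, 0, -0.05, 0, 0, 0], [0, 0, -0.05, 0, 0, 0], [0, 0, -0.05, 0, 0, 0], [0, 0, -0.05, 0, 0, 0], [0, 0, -0.05, 0, 0, 0], [0, 0, -0.05, 0, 0, 0]]
  ],
  "fingers": 0.75
}}

```text
clock: 40.68
tool_pos: [0.5113, 0.1536, 0.0682]
orientation: [180.0, -0.0, -90.1]
force: [0.1, -0.9, 0.7]
opening: 0.0658
gripper_force: 0.0
```

Emit:
{"fn": "send_rows", "kwargs": {
  "plan": [
    [[0, 0, -0.3, 0, 0, 0], [0, 0, -1, 0, 0, 0], [0, 0, -2.5, 0, 0, 0], [0, 0, -5, 0, 0, 0], [0, 0, -8, 0, 0, 0], [0, 0, -11, 0, 0, 0], [0, 0, -14, 0, 0, 0], [0, 0, -16, 0, 0, 0]]
  ]
}}

```text
clock: 41.35
tool_pos: [0.5122, 0.1539, 0.2324]
orientation: [-179.8, 0.1, -90.0]
force: [0.7, -0.9, 0.8]
opening: 0.0658
gripper_force: 0.0
```

```bash
python3 go.py .656 -.135 .23 -26.1
```

```text
t 41.35 pos [0.5122 0.1539 0.2324] [-179.7937    0.0968  -90.0408] F [ 0.6931 -0.8578  0.7629] op 0.0658 0.0
shift [ 28.8789 -14.4044   0.246 ] turn [ -0.2384  -0.0286 -63.9409] dist 0.32272896432826886
```

Emit:
{"fn": "send_rows", "kwargs": {
  "plan": [
    [[2, -1, 0, 0, 0, -5], [5.5, -2.8, 0, 0, 0, -11], [9.5, -4.7, 0, 0, 0, -18], [13.5, -6.7, 0, 0, 0, -25], [17.5, -8.7, 0, 0, 0, -32], [21.5, -10.7, 0, 0, 0, -39], [25.5, -12.7, 0, 0, 0, -46], [28.9, -14.4, 0, 0, 0, -53]]
  ]
}}

```text
clock: 42.02
tool_pos: [0.6424, -0.1106, 0.2293]
orientation: [-180.0, -0.0, -39.0]
force: [1.0, 0.4, 0.5]
opening: 0.0654
gripper_force: 0.0
```

Emit:
{"fn": "send_rows", "kwargs": {
  "plan": [
    [[0, 0, 0, 0, 0, -6], [0, 0, 0, 0, 0, -11], [0, 0, 0, 0, 0, -11], [0, 0, 0, 0, 0, -11]]
  ]
}}

```text
clock: 42.35
tool_pos: [0.6418, -0.1089, 0.2288]
orientation: [-180.0, -0.0, -28.6]
force: [0.2, 1.5, 0.5]
opening: 0.0658
gripper_force: 0.0
```

```bash
python3 - <<'E'
from m import *
t=snap('top');s=snap('scene')
f=lambda i,x,y,w,h,W,H:cv2.resize(i['img'][y:y+h,x:x+w,::-1],(W,H),interpolation=cv2.INTER_CUBIC)
a=np.hstack([f(t,165,165,95,95,400,300),f(s,300,160,120,90,400,300)])
b=np.hstack([f(s,200,220,100,75,400,300),f(s,90,200,120,90,400,300)])
cv2.imwrite('pics/last.png',np.vstack([a,b]))
E
python3 go.py .656 -.135 .067 -26.1
```

```text
t 42.45 pos [ 0.6418 -0.1084  0.2289] [-179.9842   -0.0238  -28.5167] F [-0.2964 -0.2094  0.2657] op 0.0657 0.0
shift [ 2.5156  1.6643 16.1906] turn [-0.0153 -0.0242 -2.4167] dist 0.16469133565799302
```

View pics/last.png

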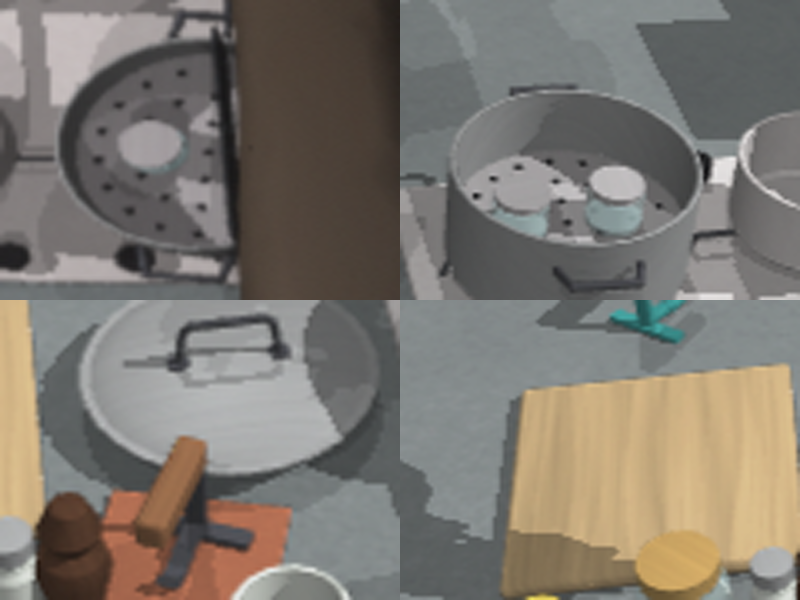

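Both jars stand upright in the pot (top-right panel, caps at (525,185) and (617,183)), and the board is empty. The lifter stands on its tile and the lid is level on the trivet. I correct the position and fetch the lifter.

Emit:
{"fn": "send_rows", "kwargs": {
  "plan": [
    [[1, 0.7, 0, 0, 0, -1], [2, 1.3, 0, 0, 0, -2], [2.5, 1.7, 0, 0, 0, -2.4], [2.5, 1.7, 0, 0, 0, -2.4], [2.5, 1.7, 0, 0, 0, -2.4]]
  ],
  "fingers": 0.9
}}

```text
clock: 42.87
tool_pos: [0.6556, -0.1353, 0.2284]
orientation: [-180.0, 0.0, -26.1]
force: [0.3, -0.1, 0.3]
opening: 0.0787
gripper_force: 0.0
```

```bash
python3 go.py .656 -.135 .067 -26.1
```

```text
t 42.8667 pos [ 0.6556 -0.1353  0.2284] [-179.9946    0.0098  -26.0713] F [ 0.3087 -0.0722  0.3423] op 0.0787 0.0
shift [ 0.0245 -0.0455 16.1369] turn [-0.0054  0.0098  0.0287] dist 0.16137029089557026
```

Emit:
{"fn": "send_rows", "kwargs": {
  "plan": [
    [[0, 0, 3, 0, 0, 0], [0, 0, 6, 0, 0, 0], [0, 0, 9, 0, 0, 0], [0, 0, 11.5, 0, 0, 0], [0, 0, 13.5, 0, 0, 0], [0, 0, 15, 0, 0, 0], [0, 0, 15.8, 0, 0, 0], [0, 0, 16.1, 0, 0, 0]]
  ]
}}

```text
clock: 43.53
tool_pos: [0.6548, -0.1351, 0.0661]
orientation: [179.9, 0.1, -26.0]
force: [-0.0, -0.3, 0.4]
opening: 0.0788
gripper_force: 0.0
```

Emit:
{"fn": "send_rows", "kwargs": {
  "plan": [
    [[0, 0, 0, 0, 0, 0], [0, 0, 0, 0, 0, 0], [0, 0, 0, 0, 0, 0], [0, 0, 0, 0, 0, 0], [0, 0, 0, 0, 0, 0], [0, 0, 0, 0, 0, 0], [0, 0, 0, 0, 0, 0], [0, 0, 0, 0, 0, 0]]
  ],
  "fingers": 0
}}

```text
clock: 44.2
tool_pos: [0.6558, -0.1356, 0.0675]
orientation: [-180.0, -0.0, -26.0]
force: [1.0, 0.1, 0.6]
opening: 0.0312
gripper_force: 0.0
```

Emit:
{"fn": "send_rows", "kwargs": {
  "plan": [
    [[0, 0, 0, 0, 0, 0], [0, 0, 0, 0, 0, 0], [0, 0, 0, 0, 0, 0], [0, 0, 0, 0, 0, 0]]
  ]
}}

```text
clock: 44.53
tool_pos: [0.6557, -0.1356, 0.0674]
orientation: [180.0, 0.0, -26.0]
force: [-0.8, 0.8, 0.6]
opening: 0.0206
gripper_force: 30.0
```

Emit:
{"fn": "send_rows", "kwargs": {
  "plan": [
    [[0, 0, -1, 0, 0, 0], [0, 0, -3, 0, 0, 0], [0, 0, -6, 0, 0, 0], [0, 0, -9, 0, 0, 0], [0, 0, -12, 0, 0, 0], [0, 0, -15, 0, 0, 0], [0, 0, -17, 0, 0, 0], [0, 0, -18, 0, 0, 0]]
  ]
}}

```text
clock: 45.2
tool_pos: [0.6568, -0.1358, 0.2517]
orientation: [-179.9, -0.3, -26.0]
force: [1.1, 0.2, -2.3]
opening: 0.0207
gripper_force: 30.0
```

```bash
python3 go.py .434 -.078 .25 0
```

```text
t 45.2 pos [ 0.6568 -0.1358  0.2517] [-179.8904   -0.2613  -25.9808] F [ 1.083   0.1966 -2.2968] op 0.0207 29.99674379825592
shift [-22.5577   4.5623   0.0591] turn [ -0.0484  -0.2816 -25.9805] dist 0.23014566365331157
```

Emit:
{"fn": "send_rows", "kwargs": {
  "plan": [
    [[-2, 0.4, 0, 0, 0, -3], [-5, 1, 0, 0, 0, -7], [-8.5, 1.7, 0, 0, 0, -11], [-12, 2.4, 0, 0, 0, -15], [-15.5, 3.1, 0, 0, 0, -19], [-18.5, 3.7, 0, 0, 0, -23], [-21.3, 4.3, 0, 0, 0, -26], [-22.6, 4.6, 0, 0, 0, -26]]
  ]
}}

```text
clock: 45.87
tool_pos: [0.4287, -0.0776, 0.2469]
orientation: [-179.9, 0.1, 0.2]
force: [0.3, 0.1, -2.4]
opening: 0.0207
gripper_force: 30.0
```

Emit:
{"fn": "send_rows", "kwargs": {
  "plan": [
    [[0, 0, 1, 0, 0, 0], [0, 0, 3, 0, 0, 0], [0, 0, 5.5, 0, 0, 0], [0, 0, 8, 0, 0, 0], [0, 0, 10, 0, 0, 0], [0, 0, 11.5, 0, 0, 0], [0, 0, 12, 0, 0, 0], [0, 0, 12, 0, 0, 0]]
  ]
}}

```text
clock: 46.53
tool_pos: [0.4313, -0.0782, 0.1258]
orientation: [180.0, 0.2, -0.0]
force: [-0.4, 0.5, -2.4]
opening: 0.0206
gripper_force: 30.0
```

```bash
python3 go.py .434 -.078 .112 0
```

```text
t 46.5333 pos [ 0.4313 -0.0782  0.1258] [179.9608   0.204   -0.0119] F [-0.3911  0.477  -2.3763] op 0.0206 29.996857345104218
shift [ 0.2736 -0.0198  1.3828] turn [ 0.0392  0.204  -0.0119] dist 0.014097658501483121
```

Emit:
{"fn": "send_rows", "kwargs": {
  "plan": [
    [[0, 0, 0.4, 0, 0, 0], [0, 0, 0.8, 0, 0, 0], [0, 0, 1.2, 0, 0, 0], [0, 0, 1.4, 0, 0, 0], [0, 0, 1.4, 0, 0, 0], [0, 0, 1.4, 0, 0, 0]]
  ]
}}

```text
clock: 47.03
tool_pos: [0.4325, -0.0779, 0.1135]
orientation: [180.0, -0.0, 0.0]
force: [-0.0, -0.4, -0.8]
opening: 0.0209
gripper_force: 30.0
```

```bash
python3 go.py .4735 -.078 .112 0
```

```text
t 47.0333 pos [ 0.4325 -0.0779  0.1135] [179.9998  -0.0113   0.0126] F [-0.0412 -0.4031 -0.8142] op 0.0209 29.996812641620636
shift [4.0982 0.0088 0.1542] turn [ 0.0002 -0.0113  0.0126] dist 0.04101112905208944
```

Emit:
{"fn": "send_rows", "kwargs": {
  "plan": [
    [[0.3, 0, 0.1, 0, 0, 0], [0.9, 0, 0.1, 0, 0, 0], [1.5, 0, 0.1, 0, 0, 0], [2.2, 0, 0.1, 0, 0, 0], [2.9, 0, 0.1, 0, 0, 0], [3.6, 0, 0.1, 0, 0, 0], [4.1, 0, 0.1, 0, 0, 0], [4.1, 0, 0.1, 0, 0, 0]]
  ]
}}

```text
clock: 47.7
tool_pos: [0.4747, -0.0779, 0.1122]
orientation: [180.0, -0.0, 0.0]
force: [0.6, 0.3, -2.0]
opening: 0.0205
gripper_force: 30.0
```

Emit:
{"fn": "send_rows", "kwargs": {
  "plan": [
    [[0, 0, -0.3, 0, 0, 0], [0, 0, -0.6, 0, 0, 0], [0, 0, -0.9, 0, 0, 0], [0, 0, -1.1, 0, 0, 0], [0, 0, -1.3, 0, 0, 0], [0, 0, -1.5, 0, 0, 0], [0, 0, -1.7, 0, 0, 0], [0, 0, -1.9, 0, 0, 0]]
  ]
}}

```text
clock: 48.37
tool_pos: [0.473, -0.0779, 0.1313]
orientation: [-180.0, 0.0, 0.0]
force: [-0.7, 0.8, -5.2]
opening: 0.0204
gripper_force: 30.0
```

```bash
python3 go.py .4735 -.078 .29 0
```

```text
t 48.3667 pos [ 0.473  -0.0779  0.1313] [-179.9965    0.0434    0.0024] F [-0.7349  0.8157 -5.2423] op 0.0204 29.99603122472763
shift [  0.0408   0.0087 -15.8718] turn [-0.0035  0.0434  0.0024] dist 0.1587184463706267
```

Emit:
{"fn": "send_rows", "kwargs": {
  "plan": [
    [[0, 0, -0.4, 0, 0, 0], [0, 0, -1, 0, 0, 0], [0, 0, -1.9, 0, 0, 0], [0, 0, -3, 0, 0, 0], [0, 0, -4.2, 0, 0, 0], [0, 0, -5.5, 0, 0, 0], [0, 0, -6.8, 0, 0, 0], [0, 0, -8, 0, 0, 0]]
  ]
}}

```text
clock: 49.03
tool_pos: [0.4736, -0.0779, 0.213]
orientation: [-180.0, -0.1, 0.0]
force: [-0.3, 1.4, -5.4]
opening: 0.0205
gripper_force: 30.0
```

Emit:
{"fn": "send_rows", "kwargs": {
  "plan": [
    [[0, 0, -1.2, 0, 0, 0], [0, 0, -2.4, 0, 0, 0], [0, 0, -3.6, 0, 0, 0], [0, 0, -4.8, 0, 0, 0], [0, 0, -6, 0, 0, 0], [0, 0, -7, 0, 0, 0], [0, 0, -7.6, 0, 0, 0], [0, 0, -7.9, 0, 0, 0]]
  ]
}}

```text
clock: 49.7
tool_pos: [0.4737, -0.0779, 0.2916]
orientation: [-180.0, -0.1, 0.0]
force: [0.1, -0.8, -4.4]
opening: 0.0205
gripper_force: 30.0
```

Emit:
{"fn": "send_rows", "kwargs": {
  "plan": [
    [[0, -0.2, 0, 0, 0, 0], [0.1, -0.6, 0, 0, 0, 0], [0.2, -1.2, 0, 0, 0, 0], [0.3, -2, 0, 0, 0, 0], [0.4, -3, 0, 0, 0, 0], [0.5, -4.1, 0, 0, 0, 0], [0.7, -5.3, 0, 0, 0, 0], [0.9, -6.6, 0, 0, 0, 0]]
  ]
}}

```text
clock: 50.37
tool_pos: [0.4825, -0.0105, 0.2903]
orientation: [-180.0, 0.0, 0.0]
force: [0.6, -0.2, -5.2]
opening: 0.0207
gripper_force: 30.0
```

Emit:
{"fn": "send_rows", "kwargs": {
  "plan": [
    [[0.2, -1.4, 0, 0, 0, 0], [0.4, -2.8, 0, 0, 0, 0], [0.6, -4.2, 0, 0, 0, 0], [0.8, -5.6, 0, 0, 0, 0], [1, -7, 0, 0, 0, 0], [1.2, -8.4, 0, 0, 0, 0], [1.4, -9.8, 0, 0, 0, 0], [1.6, -11.2, 0, 0, 0, 0]]
  ]
}}

```text
clock: 51.03
tool_pos: [0.4985, 0.1017, 0.2904]
orientation: [180.0, 0.0, 0.0]
force: [0.5, -0.1, -5.6]
opening: 0.0204
gripper_force: 30.0
```

Emit:
{"fn": "send_rows", "kwargs": {
  "plan": [
    [[0.2, -1.4, 0, 0, 0, 0], [0.4, -2.8, 0, 0, 0, 0], [0.6, -4.1, 0, 0, 0, 0], [0.7, -5.3, 0, 0, 0, 0], [0.8, -6.4, 0, 0, 0, 0], [0.9, -7.3, 0, 0, 0, 0], [1, -8.1, 0, 0, 0, 0], [1.1, -8.7, 0, 0, 0, 0]]
  ]
}}

```text
clock: 51.7
tool_pos: [0.5095, 0.188, 0.2904]
orientation: [180.0, 0.0, 0.0]
force: [0.6, -0.6, -5.2]
opening: 0.0205
gripper_force: 30.0
```

Emit:
{"fn": "send_rows", "kwargs": {
  "plan": [
    [[0, -0.4, 0, 0, 0, 0], [0, -0.7, 0, 0, 0, 0], [0, -0.8, 0, 0, 0, 0], [0, -0.8, 0, 0, 0, 0], [0, -0.8, 0, 0, 0, 0], [0, -0.8, 0, 0, 0, 0]]
  ]
}}

```text
clock: 52.2
tool_pos: [0.5094, 0.1948, 0.2905]
orientation: [-180.0, -0.0, -0.0]
force: [-0.7, 0.5, -4.8]
opening: 0.0207
gripper_force: 30.0
```

```bash
python3 go.py .51 .1961 .242 0
python3 - <<'E'
from m import *
o=ctrl.get_obs();print(o['tool_pos'])
E
```

```text
t 52.2 pos [0.5094 0.1948 0.2905] [-179.9982   -0.0057   -0.0084] F [-0.7166  0.5058 -4.8253] op 0.0207 29.995523393154144
shift [ 0.0631 -0.1342  4.8505] turn [-0.0018 -0.0057 -0.0084] dist 0.04852770025165604
[0.5094 0.1948 0.2905]
```

Emit:
{"fn": "send_rows", "kwargs": {
  "plan": [
    [[0, -0.1, 0.2, 0, 0, 0], [0, -0.1, 0.7, 0, 0, 0], [0, -0.1, 1.4, 0, 0, 0], [0, -0.1, 2.2, 0, 0, 0], [0, -0.1, 3, 0, 0, 0], [0, -0.1, 3.7, 0, 0, 0], [0, -0.1, 4.2, 0, 0, 0], [0, -0.1, 4.5, 0, 0, 0]]
  ]
}}

```text
clock: 52.87
tool_pos: [0.5091, 0.1959, 0.2442]
orientation: [180.0, 0.1, 0.0]
force: [-0.4, -0.5, -5.5]
opening: 0.0206
gripper_force: 30.0
```

Emit:
{"fn": "send_rows", "kwargs": {
  "plan": [
    [[0, 0, 0.2, 0, 0, 0], [0, 0, 0.4, 0, 0, 0], [0, 0, 0.6, 0, 0, 0], [0, 0, 0.8, 0, 0, 0], [0, 0, 1, 0, 0, 0], [0, 0, 1, 0, 0, 0], [0, 0, 1, 0, 0, 0]]
  ]
}}

```text
clock: 53.45
tool_pos: [0.5094, 0.1961, 0.2354]
orientation: [-180.0, 0.0, 0.0]
force: [0.9, 0.0, -5.9]
opening: 0.0204
gripper_force: 30.0
```

Emit:
{"fn": "send_rows", "kwargs": {
  "plan": [
    [[0, 0, 0.1, 0, 0, 0], [0, 0, 0.2, 0, 0, 0], [0, 0, 0.3, 0, 0, 0], [0, 0, 0.4, 0, 0, 0], [0, 0, 0.5, 0, 0, 0], [0, 0, 0.6, 0, 0, 0], [0, 0, 0.7, 0, 0, 0], [0, 0, 0.7, 0, 0, 0]]
  ]
}}

```text
clock: 54.12
tool_pos: [0.5094, 0.1961, 0.2283]
orientation: [180.0, -0.0, 0.0]
force: [0.2, 0.5, -1.8]
opening: 0.0209
gripper_force: 30.0
```

The load came off between z 0.235 and 0.228, where seating is expected (0.232). I lower the hook clear, draw it out and compare the lid's outline with the first picture numerically.

Emit:
{"fn": "send_rows", "kwargs": {
  "plan": [
    [[0, 0, 0.3, 0, 0, 0], [0, 0, 0.6, 0, 0, 0], [0, 0, 0.9, 0, 0, 0], [0, 0, 1.1, 0, 0, 0], [0, 0, 1.1, 0, 0, 0], [0, 0, 1.1, 0, 0, 0]]
  ]
}}

```text
clock: 54.62
tool_pos: [0.5093, 0.196, 0.2172]
orientation: [180.0, 0.0, 0.0]
force: [0.2, 0.7, -2.7]
opening: 0.0204
gripper_force: 30.0
```

Emit:
{"fn": "send_rows", "kwargs": {
  "plan": [
    [[-0.3, 0, 0, 0, 0, 0], [-0.9, 0, 0, 0, 0, 0], [-1.5, 0, 0, 0, 0, 0], [-2.2, 0, 0, 0, 0, 0], [-2.9, 0, 0, 0, 0, 0], [-3.6, 0, 0, 0, 0, 0], [-4.3, 0, 0, 0, 0, 0], [-4.3, 0, 0, 0, 0, 0]]
  ]
}}

```text
clock: 55.28
tool_pos: [0.465, 0.196, 0.2177]
orientation: [-180.0, -0.0, 0.0]
force: [-0.9, -0.1, -1.6]
opening: 0.0206
gripper_force: 30.0
```

Emit:
{"fn": "send_rows", "kwargs": {
  "plan": [
    [[0, 0, -0.5, 0, 0, 0], [0, 0, -1.5, 0, 0, 0], [0, 0, -3, 0, 0, 0], [0, 0, -4.5, 0, 0, 0], [0, 0, -5.5, 0, 0, 0], [0, 0, -6, 0, 0, 0], [0, 0, -6, 0, 0, 0]]
  ]
}}

```text
clock: 55.87
tool_pos: [0.4671, 0.1965, 0.2788]
orientation: [-179.9, -0.1, 0.0]
force: [0.6, 1.0, -2.1]
opening: 0.0207
gripper_force: 30.0
```

```bash
python3 go.py .656 -.135 .276 -26
python3 - <<'E'
from m import *
s=snap('scene');im=s['img'][:,:,::-1].copy();ref=cv2.imread('pics/scene0.png')
for nm,(x,y,w,h) in dict(loop=(332,192,42,20),front=(320,225,70,24),right=(378,205,20,30),left=(308,205,20,30)).items():
    T=ref[y:y+h,x:x+w]; W=im[y-8:y+h+8,x-8:x+w+8]
    r=cv2.matchTemplate(W,T,cv2.TM_CCOEFF_NORMED);_,v,_,l=cv2.minMaxLoc(r);print(nm,round(v,3),np.array(l)-8)
E
```

```text
t 55.8667 pos [0.4671 0.1965 0.2788] [-179.9187   -0.1057    0.001 ] F [ 0.6018  1.0175 -2.1273] op 0.0207 29.99676078557968
shift [18.8872 33.1462  0.2693] turn [-0.1038 -0.0854 26.0011] dist 0.3815064651835301
loop 0.954 [0 0]
front 0.98 [0 0]
right 0.993 [0 0]
left 0.961 [0 0]
```

The lid's loop and all its edges match the first picture to the pixel, so it is seated. Returning the lifter to the tile.

Emit:
{"fn": "send_rows", "kwargs": {
  "plan": [
    [[0.8, 1.4, 0, 0, 0, 1], [2.4, 4.2, 0, 0, 0, 3], [4.2, 7.4, 0, 0, 0, 6], [6, 10.5, 0, 0, 0, 9], [7.8, 13.7, 0, 0, 0, 12], [9.6, 16.8, 0, 0, 0, 15], [11.4, 20, 0, 0, 0, 18], [13.2, 23.1, 0, 0, 0, 21]]
  ]
}}

```text
clock: 56.58
tool_pos: [0.5986, -0.0367, 0.2762]
orientation: [180.0, 0.1, -21.1]
force: [0.7, 1.4, -1.5]
opening: 0.0208
gripper_force: 30.0
```

```bash
python3 go.py .656 -.135 .25 -26
```

```text
t 56.5833 pos [ 0.5986 -0.0367  0.2762] [179.9562   0.0914 -21.1422] F [ 0.651   1.442  -1.4871] op 0.0208 29.99601513147354
shift [8.9021 7.0935 2.6074] turn [0.0477 0.0895 4.8578] dist 0.11677510901467775
```

Emit:
{"fn": "send_rows", "kwargs": {
  "plan": [
    [[2, 1.6, 0, 0, 0, 1.5], [4, 3.2, 0, 0, 0, 3], [6, 4.8, 0, 0, 0, 4], [7.6, 6.1, 0, 0, 0, 4.9], [8.6, 6.9, 0, 0, 0, 4.9], [8.9, 7.1, 0, 0, 0, 4.9], [8.9, 7.1, 0, 0, 0, 4.9], [8.9, 7.1, 0, 0, 0, 4.9]]
  ]
}}

```text
clock: 57.25
tool_pos: [0.6557, -0.1325, 0.2768]
orientation: [180.0, 0.1, -25.9]
force: [0.4, -0.3, -0.9]
opening: 0.0207
gripper_force: 30.0
```

```bash
python3 go.py .656 -.135 .067 -26
```

```text
t 57.25 pos [ 0.6557 -0.1325  0.2768] [179.9912   0.06   -25.87  ] F [ 0.4434 -0.3368 -0.8531] op 0.0207 29.996674954891205
shift [ 0.1598  0.2087 20.9809] turn [0.0089 0.06   0.13  ] dist 0.20982567503118038
```

Emit:
{"fn": "send_rows", "kwargs": {
  "plan": [
    [[0.1, 0.2, 2, 0, 0, 0], [0.1, 0.2, 5, 0, 0, 0], [0.1, 0.2, 8.5, 0, 0, 0], [0.1, 0.2, 12, 0, 0, 0], [0.1, 0.2, 15, 0, 0, 0], [0.1, 0.2, 17.5, 0, 0, 0], [0.1, 0.2, 19.2, 0, 0, 0], [0.1, 0.2, 20, 0, 0, 0]]
  ]
}}

```text
clock: 57.92
tool_pos: [0.6541, -0.1339, 0.0748]
orientation: [179.9, 0.2, -25.8]
force: [-0.3, 0.3, -1.0]
opening: 0.0206
gripper_force: 30.0
```

Emit:
{"fn": "send_rows", "kwargs": {
  "plan": [
    [[0, 0, 0.2, 0, 0, 0], [0, 0, 0.4, 0, 0, 0], [0, 0, 0.6, 0, 0, 0], [0, 0, 0.7, 0, 0, 0], [0, 0, 0.8, 0, 0, 0], [0, 0, 0.8, 0, 0, 0], [0, 0, 0.8, 0, 0, 0]]
  ]
}}

```text
clock: 58.5
tool_pos: [0.6563, -0.1353, 0.0699]
orientation: [-180.0, -0.0, -25.9]
force: [-1.1, 1.0, -2.3]
opening: 0.0203
gripper_force: 30.0
```

Emit:
{"fn": "send_rows", "kwargs": {
  "plan": [
    [[0, 0, 0.1, 0, 0, 0], [0, 0, 0.2, 0, 0, 0], [0, 0, 0.25, 0, 0, 0], [0, 0, 0.25, 0, 0, 0], [0, 0, 0.25, 0, 0, 0]]
  ]
}}

```text
clock: 58.92
tool_pos: [0.6573, -0.1357, 0.0679]
orientation: [-180.0, -0.1, -25.9]
force: [2.5, -2.8, 4.1]
opening: 0.0208
gripper_force: 30.0
```

Touched down; release, rise, and pull clear.

Emit:
{"fn": "send_rows", "kwargs": {
  "plan": [
    [[0, 0, 0, 0, 0, 0], [0, 0, 0, 0, 0, 0], [0, 0, 0, 0, 0, 0], [0, 0, 0, 0, 0, 0], [0, 0, 0, 0, 0, 0], [0, 0, 0, 0, 0, 0], [0, 0, 0, 0, 0, 0]]
  ],
  "fingers": 0.85
}}

```text
clock: 59.5
tool_pos: [0.6559, -0.1352, 0.0667]
orientation: [180.0, 0.0, -25.9]
force: [-0.0, -0.3, -0.2]
opening: 0.0616
gripper_force: 0.0
```

Emit:
{"fn": "send_rows", "kwargs": {
  "plan": [
    [[0, 0, -0.5, 0, 0, 0], [0, 0, -2, 0, 0, 0], [0, 0, -4, 0, 0, 0], [0, 0, -7, 0, 0, 0], [0, 0, -10, 0, 0, 0], [0, 0, -13, 0, 0, 0], [0, 0, -16, 0, 0, 0], [0, 0, -18, 0, 0, 0]]
  ]
}}

```text
clock: 60.17
tool_pos: [0.6568, -0.1356, 0.2511]
orientation: [-179.9, -0.2, -25.9]
force: [0.4, -0.4, 0.7]
opening: 0.0744
gripper_force: 0.0
```

Emit:
{"fn": "send_rows", "kwargs": {
  "plan": [
    [[0, 0, 0, 0, 0, 0], [0, 0, 0, 0, 0, 0], [0, 0, 0, 0, 0, 0], [0, 0, 0, 0, 0, 0]]
  ]
}}

```text
clock: 60.5
tool_pos: [0.6554, -0.1352, 0.2456]
orientation: [180.0, 0.1, -25.9]
force: [-0.5, -0.3, 0.4]
opening: 0.0748
gripper_force: 0.0
```

Run:
```python
from m import *
s=snap('scene');im=s['img'][:,:,::-1].copy();ref=cv2.imread('pics/scene0.png')
for nm,(x,y,w,h) in dict(lid=(318,190,75,60),lifter=(225,250,48,50),mill=(207,264,25,58),mug=(240,285,50,45),salt=(192,272,20,32)).items():
    T=ref[y:y+h,x:x+w]; W=im[y-8:y+h+8,x-8:x+w+8]
    r=cv2.matchTemplate(W,T,cv2.TM_CCOEFF_NORMED);_,v,_,l=cv2.minMaxLoc(r);print(nm,round(v,3),np.array(l)-8)
```

```text
lid 0.947 [0 0]
lifter 0.926 [0 0]
mill 0.969 [0 0]
mug 0.962 [0 0]
salt 0.933 [0 0]
```

The lid, lifter, mill, mug and salt all match their first positions, so I hand in.

```bash
python3 -c "
from plant import ctrl
print(ctrl.close_job())"
```

```text
the job is handed in; nothing more can be done
None
```

I handed the job in at about 61 s: both custard jars stand upright in the pot, the lid is seated again, and the lifter stands back on its tile; no verdict was returned.

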